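# Heft look-alike bolts and load the shuttle tray

## Task

Wind the milky plastic tray out with the handwheel until its red pointer stands at the green mark. Lift each of the plated bolts on the dark mat to feel its weight: lay every heavy steel one in a tray pocket of its own, along the pocket, and lay every light aluminium one flat in the red bin, side by side. Then wind the tray back until you feel it come fully home against its stop, and leave everything else on the bench where it is.

Things in the scene. Friction and masses are not known exactly. Their poses are not given: they have to be found in the camera images.
- shuttle: grey base plate 200 x 420 x 20 mm, fixed. Origin on the bench directly under the tray's centre when the tray stands at the green mark; +y runs along the rails towards the blue hood. The hood (roof 88 to 94 mm above the bench) covers y = 110 to 225 mm; the tray's end stop is out of sight beneath it
- tray: milky plastic tray on a carriage sliding along the shuttle's y. Origin: centre of its floor's upper face, 36 mm above the bench; axes as the shuttle's. 152 (x) x 172 (y) mm, walls 13 mm high at its x ends, none at its sides. Three pockets 52 mm apart along y, each 140 mm long (x), 44 mm wide, between ribs 14 mm high, 30 mm long, at both ends only. Starts near its stop, partly under the hood
- pocket_1 (a point): centre of the floor of the pocket nearest to the handwheel (moves with the tray)
- pocket_2 (a point): centre of the floor of the middle pocket
- pocket_3 (a point): centre of the floor of the pocket nearest to the hood
- pointer (a point): middle of the red pointer's tip (10 mm wide) on the tray's edge that looks to -x of the shuttle
- mark (a point): middle of the green mark (10 mm wide) on the base plate; the tray is out when pointer and mark have the same y in the shuttle's frame (they then nearly meet)
- wheel_axis (a point): on the vertical axis of the handwheel, at its disc's top 60 mm above the bench. Dark disc 110 mm across, 12 mm thick. Turning it counter-clockwise from above moves the tray out (to -y of the shuttle) by 25 mm per radian, about two thirds of a turn from stop to mark; clockwise moves it back. It stays where it is left and takes about 6 N at the handle
- handle (a point): point on the upright red crank handle on the handwheel, 42 mm from the axis, 12 mm below the handle's top. Cylinder 24 mm in diameter standing 50 mm above the disc (60 to 110 mm above the bench); it does not spin on its own
- bin: red open reject bin, fixed, 240 (x) x 170 (y) x 45 mm high, walls and floor 5 mm. Origin: centre of its underside
- board: dark rubber mat 290 x 250 x 6 mm fixed on the bench, on which the bolts lie. Origin: centre of its underside
- bolt_1: plated bolt 120 mm long, along its x: 32 mm square head (26 mm long) at -x, 32 mm square nut (26 mm long) at +x, 68 mm of round thread 20 mm thick between. Origin under its middle, 16 mm below its axis. 4 to 6 bolts are present, all alike to the eye; steel ones weigh about 560 g, aluminium ones 240 g (within 10 %), to be felt by lifting
- bolt_2: plated bolt 120 mm long, along its x: 32 mm square head (26 mm long) at -x, 32 mm square nut (26 mm long) at +x, 68 mm of round thread 20 mm thick between. Origin under its middle, 16 mm below its axis. 4 to 6 bolts are present, all alike to the eye; steel ones weigh about 560 g, aluminium ones 240 g (within 10 %), to be felt by lifting
- bolt_3: plated bolt 120 mm long, along its x: 32 mm square head (26 mm long) at -x, 32 mm square nut (26 mm long) at +x, 68 mm of round thread 20 mm thick between. Origin under its middle, 16 mm below its axis. 4 to 6 bolts are present, all alike to the eye; steel ones weigh about 560 g, aluminium ones 240 g (within 10 %), to be felt by lifting
- bolt_4: plated bolt 120 mm long, along its x: 32 mm square head (26 mm long) at -x, 32 mm square nut (26 mm long) at +x, 68 mm of round thread 20 mm thick between. Origin under its middle, 16 mm below its axis. 4 to 6 bolts are present, all alike to the eye; steel ones weigh about 560 g, aluminium ones 240 g (within 10 %), to be felt by lifting
- bolt_5: plated bolt 120 mm long, along its x: 32 mm square head (26 mm long) at -x, 32 mm square nut (26 mm long) at +x, 68 mm of round thread 20 mm thick between. Origin under its middle, 16 mm below its axis. 4 to 6 bolts are present, all alike to the eye; steel ones weigh about 560 g, aluminium ones 240 g (within 10 %), to be felt by lifting
- bolt_6: plated bolt 120 mm long, along its x: 32 mm square head (26 mm long) at -x, 32 mm square nut (26 mm long) at +x, 68 mm of round thread 20 mm thick between. Origin under its middle, 16 mm below its axis. 4 to 6 bolts are present, all alike to the eye; steel ones weigh about 560 g, aluminium ones 240 g (within 10 %), to be felt by lifting
- caliper: steel caliper 170 mm long; not part of the job, leave it alone
- tape: roll of yellow tape, 90 mm across, 25 mm high; not part of the job, leave it alone
- mug: blue mug, 76 mm across, 85 mm high; not part of the job, leave it alone
- sprayer: white bottle, 60 mm across, 150 mm high; not part of the job, leave it alone
- driver: screwdriver with an orange handle, 180 mm long; not part of the job, leave it alone
- gauge_block: brass gauge block 50 x 30 x 30 mm; not part of the job, leave it alone

How it is judged:
By the outcome, as a careful person would: the job done as asked, in the order asked, and still so for the second after the job is handed in, with the robot touching nothing.
Of bolt_1, bolt_2, bolt_3, bolt_4, bolt_5, bolt_6 only 4 to 6 are there at a start; the rules pass over those that are not, and their reading is None.
At some moment in a run one of bolt_1, bolt_2, bolt_3, bolt_4, bolt_5, bolt_6 may be knocked a few centimetres aside while the robot is not near it.
Once in a run the grip may slacken for a moment while it holds something.
It also fails if it takes over 210 s, if anything falls off the work surface, if the arm or the gripper's body presses on something with over 40 N, if the wrist force passes 120 N, or if a joint passes its speed limit or range.

## Robot

A 7-joint arm with a two-finger parallel gripper is mounted at the origin on the work surface. World frame = base frame: x ahead of the robot, y to its left, z up, the work surface at z = 0. Lengths are in mm, angles in rad, forces in N, time in s.
With the tool pointing down it reaches from about 425 to 950 mm from the base axis. Payload 16.7 kg.
Tool frame: the origin (TCP) lies at the very end of the fingers, on their centre line; the grasp point (between the pads) lies 19 mm behind it; z points along the fingers, y is the line along which they close (so a half turn about z gives the same grasp; the last joint's range is limited). The gripper opens to 94 mm and grips with 3 to 60 N. Pads are 16 mm wide; open, the fingers measure 119 mm over their backs; the gripper's body (75 mm by 177 mm) begins 78 mm behind the grasp point.
Start: joints at [-1.357, 0.426, 0.074, 1.606, -0.034, 1.111, -0.067], TCP at [239.555, 631.021, 205.467] pointing down, gripper open.
Joint ranges: [-2.85, 2.85], [-0.5, 2.14], [-1.23, 1.37], [0.21, 2.46], [-1.02, 4.16], [0.16, 2.05], [-2.73, 2.73]. Speed limits (rad/s): [1.89, 1.89, 2.39, 2.39, 3.01, 3.01, 3.01].

## Interface

Orientations are given as a unit quaternion [x, y, z, w].
In Python, from plant import arm gives the robot as it stands.
- The arm moves only by the tool move_arm, never from a script. Its argument "steps" is a list that holds one entry, the list of rows, each a list of 7 numbers: the turn, a rotation vector about the tool's x, y, z each as a share of pi rad, from -1 to 1, then the shift along the tool's x, y, z each as a share of 400 mm, from -1 to 1, then the opening, from -1 (shut) to 1 (fully open). In form: [[[rx, ry, rz, x, y, z, claw], ...]]. A call has exactly 5 rows; each row is the pose to reach, as a shift and turn from the pose commanded when the call began, along the tool's axes at that moment, turning the shorter way round; what a row does not reach only later rows make up. A row lasts 1/12 s, in which the tool goes at most 41.7 mm and 7.16 degrees, less where a joint would pass 70% of its speed; a pose out of reach is approached as far as the arm can. A call with a number of a shift or a turn outside -1 to 1 is refused whole. A call with a gripper value outside its range is refused whole. The fingers move at their own pace and stop on an object; the grip force is fixed at half the most. Time passes only in rows, so rows that repeat a pose let the fingers close, or fill a call up. It gives the time, the measured TCP pose, the force, the opening and the grip force at its end, in the units of the state.
- arm.get_state(): the state, without advancing time (a new reading comes with each control period).
- arm.read_camera(name): name is "side" or "top"; returns a dict with "frame" (400x640x3 uint8, blue, green, red), "depth" (400x640 float32, mm along the optical axis (not along the pixel's ray), 0 where there is no reading), "K" (3x3 intrinsics, pixels), "D" ([k1, k2, p1, p2, k3] as OpenCV has them; the pictures are not rectified), "world_to_cam" (4x4, takes a point from world to camera coordinates). Camera axes: x right, y down, z forward; pixel columns grow to the right and rows downward; lengths in mm; the calibration is good to about 2 mm. A picture is of the moment at which its call begins.
- arm.sign_off(): hands the job in; it is judged then, once.
The state is a dict: "time_s": time; "qpos": joint angles; "joint_velocities": joint speeds; "tau": joint torques, N m; "position": TCP position; "eef_rot": TCP orientation; "force": force on the tool from outside, world axes, zero at the start; "moment": the same for the moment, N m; "gripper_width": finger opening in mm; "finger_force": force on a finger pad.
Only numpy, scipy, OpenCV 4.12 (cv2) and the standard library are available. Lean on these libraries where they do the work, as an engineer would, in place of code of your own. Each camera call takes 0.05 s, during which the arm holds its last target. There are 200 camera calls.

## Working session

There is one attempt and no reset: what is moved stays moved. The work goes in short steps, Python scripts to look and compute and a tool call to move; the robot and the scene stay as the last step left them, time stands still between calls to the robot, and variables do not carry over. Pictures are saved under pics/ and viewed, at most 14 in all, crops included, and the job is handed in when it is done.

Besides the shell and the picture viewer there is one more tool, called after "Call:" by a JSON object that holds its "method" and its "body". move_arm: Moves the arm, as the interface text tells. Its arguments: {"type":"object","properties":{"steps":{"type":"array"}},"required":["steps"]}

```bash
mkdir -p pics; ls
python3 - <<'E'
from plant import arm
import cv2,numpy as np
for n in("top","side"):
    r=arm.read_camera(n); cv2.imwrite(f"pics/{n}0.png",r["frame"]); np.savez(f"{n}0.npz",**r)
    print(n,r["K"].tolist(),r["D"],np.round(r["world_to_cam"],4).tolist())
print(arm.get_state())
E
```

```text
pics
top [[458.37274916640285, 0.0, 318.80396253642516], [0.0, 458.37274916640285, 196.90881821500292], [0.0, 0.0, 1.0]] [-0.02500033  0.          0.          0.          0.        ] [[-0.0889, -0.996, 0.0028, 43.2735], [-0.9697, 0.0859, -0.2288, 568.3559], [0.2277, -0.0231, -0.9735, 1351.14], [0.0, 0.0, 0.0, 1.0]]
side [[399.27938699048394, 0.0, 321.00834037533605], [0.0, 399.27938699048394, 195.2001727054871], [0.0, 0.0, 1.0]] [-0.07663372  0.          0.          0.          0.        ] [[0.9285, -0.3708, -0.0184, -521.7496], [-0.254, -0.5984, -0.7599, 193.1571], [0.2708, 0.7102, -0.6498, 1209.2596], [0.0, 0.0, 0.0, 1.0]]
{'time_s': 0.1, 'qpos': array([-1.35752714,  0.42666632,  0.07385318,  1.60650157, -0.03413169,
        1.110792  , -0.06708174]), 'joint_velocities': array([ 0.00049727, -0.00154206, -0.00189021, -0.00205131,  0.00062687,
        0.00090771,  0.00100047]), 'tau': array([ 8.98402330e-03, -9.37474465e+01,  3.67698289e+00, -4.55042195e+01,
       -4.85750393e-02,  1.69509044e-02,  1.38938817e-04]), 'position': array([239.41568099, 630.71597846, 204.86600604]), 'eef_rot': array([ 1.80404558e-01,  9.83592338e-01, -5.48931615e-04, -7.58559586e-05]), 'force': array([ 0.38590187,  0.32526979, -0.84760747]), 'moment': array([ 0.02071781, -0.01327551, -0.03694613]), 'finger_force': 0.0, 'gripper_width': 93.8018723455123}
```

View pics/top0.png

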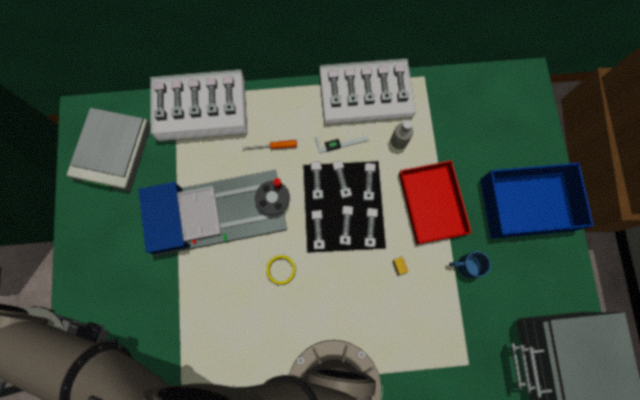

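View pics/side0.png

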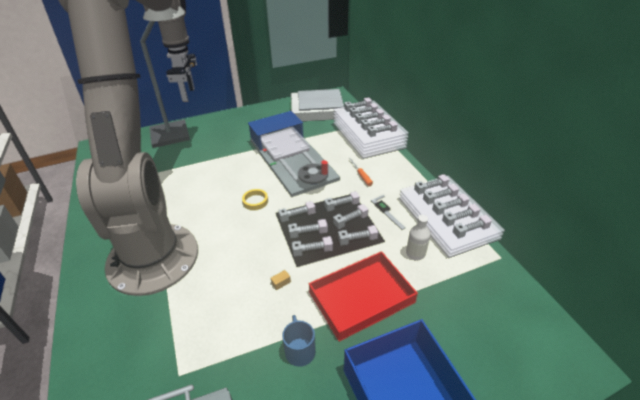

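The top view shows six bolts on the mat at about (303–385, 160–250) and the red bin at (435,202). The wheel is at (272,197) with its handle at (277,182), the tray at (200,212) is partly under the hood, and the green mark is at about (226,238). The side view confirms this layout. Next I build the measuring helpers.

```bash
cat > h.py <<'E'
import cv2,numpy as np
from plant import arm
def get(n): return arm.read_camera(n)
def cloud(r):
    "world point per pixel (H,W,3), nan where no depth"
    K,D,T=r["K"],r["D"],np.asarray(r["world_to_cam"]); d=r["depth"]; H,W=d.shape
    v,u=np.mgrid[:H,:W].astype(np.float64)
    n=cv2.undistortPoints(np.dstack([u,v]).reshape(-1,1,2),K,D).reshape(H,W,2)
    P=np.dstack([n[...,0]*d,n[...,1]*d,d]).astype(float); P[d<=0]=np.nan
    return (P-T[:3,3])@T[:3,:3]
def ray(r,uv,z):
    T=np.asarray(r["world_to_cam"]);R=T[:3,:3];c=-R.T@T[:3,3]
    n=cv2.undistortPoints(np.array(uv,float).reshape(-1,1,2),r["K"],r["D"]).reshape(-1,2)
    d=np.c_[n,np.ones(len(n))]@R
    return c+d*((z-c[2])/d[:,2])[:,None]
def proj(r,p):
    T=np.asarray(r["world_to_cam"]);rv=cv2.Rodrigues(T[:3,:3])[0]
    return cv2.projectPoints(np.array(p,float).reshape(-1,1,3),rv,T[:3,3],r["K"],r["D"])[0].reshape(-1,2)
def mask(r,lo,hi): return cv2.inRange(cv2.cvtColor(r["frame"],cv2.COLOR_BGR2HSV),lo,hi)>0
E
python3 - <<'E'
from h import *
R={n:dict(np.load(n+"0.npz")) for n in("top","side")}
C={n:cloud(R[n]) for n in R}
np.set_printoptions(precision=1,suppress=True)
for n in R:
    P=C[n]; f=R[n]["frame"].astype(int); print("==",n)
    red=mask(R[n],(0,150,60),(6,255,255))|mask(R[n],(174,150,60),(180,255,255))
    grn=mask(R[n],(50,150,80),(75,255,255))
    for nm,m in(("red",red),("grn",grn)):
        k,l,s,c=cv2.connectedComponentsWithStats(m.astype(np.uint8))
        for i in range(1,k):
            if s[i,4]>3:
                q=P[l==i]; q=np.median(q,0)
                if 350<q[0]<900 and abs(q[1])<650: print(nm,c[i],s[i,4],q,f[l==i].mean(0))
    # bolts
    x,y,z=P[...,0],P[...,1],P[...,2]
    bright=f.sum(2)>0
    reg=(x>390)&(x<760)&(abs(y+10)<200)
    print("z hist",np.histogram(z[reg],bins=[-10,-3,3,8,12,20,26,30,34,36,38,40,44,50,70]))
    m=reg&(z>22)&(z<50)
    k,l,s,c=cv2.connectedComponentsWithStats(m.astype(np.uint8),connectivity=4)
    for i in range(1,k):
        if s[i,4]>40:
            q=P[l==i]; (cx,cy),(w,h),a=cv2.minAreaRect(q[:,:2].astype(np.float32))
            e=cv2.PCACompute(q[:,:2].astype(np.float32),None)[1][0]
            print("bolt",c[i],s[i,4],np.array([cx,cy,w,h,a]),q.mean(0),np.percentile(q[:,2],90),np.degrees(np.arctan(e[1]/e[0])))
E
```

```text
== top
red [194. 241.] 9 [472.7 391.4  26. ] [ 35.   39.9 143. ]
grn [465.8 101. ] 14 [ 876.8 -537.8    1.2] [52.8 80.8 32.6]
grn [482.7 111.5] 6 [ 833.5 -590.1    1.3] [52.5 80.3 31.8]
grn [464.7 113. ] 6 [ 831.6 -528.3    1.5] [53.7 80.5 32. ]
grn [484.9 115.5] 8 [ 819.2 -596.7    0.2] [53.2 80.9 31.9]
grn [434.  118.2] 5 [ 825.9 -421.6   -1.3] [52.4 81.  31.4]
grn [474.8 120.8] 6 [ 802.  -558.4    0.3] [53.3 80.5 32.2]
grn [466.8 121.7] 6 [ 801.8 -531.7    0.2] [52.3 80.8 31.8]
grn [454.7 124.6] 7 [ 793.9 -487.9   -2.4] [52.1 80.6 32.6]
grn [469.3 126.9] 7 [ 782.4 -537.     2.2] [52.9 80.9 31.9]
grn [446.3 127.8] 6 [ 784.9 -457.9    2.5] [53.  80.5 31.5]
grn [461.  127.8] 4 [ 780.7 -506.4    1. ] [52.8 80.  31. ]
grn [479.3 129.3] 7 [ 771.2 -568.5   -0.4] [54.  80.6 32.4]
grn [484.  132.5] 4 [ 758.5 -582.9    0.4] [54.  80.5 32.5]
grn [155.4 148.8] 100 [796.1 521.8   0.1] [53.9 81.7 31.9]
grn [495.9 143.2] 9 [ 716.9 -615.7    1.8] [52.6 81.  31.8]
grn [164.2 147.4] 5 [800.2 490.2  -1.3] [52.  80.8 31.8]
grn [167.2 148.5] 4 [796.1 479.9  -4. ] [53.5 82.5 31.8]
grn [171.  147.2] 4 [
[... 3388 characters left out ...]
 12,  20,  26,  30,  34,  36,  38,  40,  44,
        50,  70]))
bolt [341.4 199.7] 236 [634.1  -8.   36.5 116.8  89.5] [632.3 -12.5  32.6] 39.11549119237095 -1.0572854
bolt [296.9 210. ] 259 [477.    0.6  36.6 119.   88.4] [476.3  -2.1  32.5] 38.86780993557174 -1.501181
bolt [350.6 214.8] 268 [630.3 -88.  119.9  33.9   8.6] [629.7 -91.5  32.3] 38.651053086892084 8.985169
bolt [307.9 227.3] 290 [483.1 -87.8  37.6 120.4  77.9] [481.9 -91.5  32.4] 38.84269636041557 -10.782893
bolt [357.3 233.9] 304 [ 614.  -175.2   34.7  121.3   80.8] [ 612.2 -177.7   32.8] 38.862833703191306 -9.89601
bolt [311.7 245.2] 316 [ 467.6 -163.4   35.6  117.2   78.9] [ 466.  -166.5   32.4] 38.46635779859368 -10.558316
```

Run:
```python
from h import *
R={n:dict(np.load(n+"0.npz")) for n in("top","side")}
np.set_printoptions(precision=1,suppress=True)
for n in R:
    P=cloud(R[n]);x,y,z=P[...,0],P[...,1],P[...,2];f=R[n]["frame"]; print("==",n)
    def rect(nm,m,k=None):
        if k:m=cv2.morphologyEx(m.astype(np.uint8),cv2.MORPH_OPEN,np.ones((k,k)))
        K,l,s,c=cv2.connectedComponentsWithStats(m.astype(np.uint8))
        if K<2: print(nm,None);return
        i=1+np.argmax(s[1:,4]);q=P[l==i]
        (a,b),(w,h),t=cv2.minAreaRect(q[:,:2].astype(np.float32));print(nm,s[i,4],np.array([a,b,w,h,t]),"mean",q.mean(0),"zmed",np.median(q[:,2]))
    sh=(x>400)&(x<720)&(y>85)&(y<600)
    rect("plate+all",sh&(z>13)&(z<200),2)
    rect("hood",sh&(z>80)&(z<110)&(y>250))
    rect("disc",sh&(z>50)&(z<70)&(y<240),2)
    rect("handle",sh&(z>80)&(y<240))
    rect("handletop",sh&(z>104)&(y<240))
    rect("traylit",sh&(z>30)&(z<65)&(y>240))
    rd=mask(R[n],(0,120,50),(8,255,255))|mask(R[n],(172,120,50),(180,255,255))
    rect("redhandle",sh&rd&(y<240)); rect("pointer",sh&rd&(y>280))
    rect("mark",sh&mask(R[n],(50,130,80),(80,255,255))&(z>10))
    b=(x>380)&(x<800)&(y<-200)&(y>-460)&(rd)
    rect("bin",b); rect("binrim",b&(z>36)); rect("binfloor",b&(z<14))
    rect("mat",(x>380)&(x<760)&(abs(y+80)<180)&(f.sum(2)<120))
```

```text
== top
plate+all 9063 [536.8 319.  107.7 486.6  24. ] mean [nan nan nan] zmed nan
hood 2522 [547.7 472.8 201.9 118.8   6.2] mean [545.6 471.5  94. ] zmed 94.06981079391716
disc 887 [592.9 133.5  94.5 101.   49.3] mean [nan nan nan] zmed nan
handle 62 [620.  116.2  21.7  22.2   1.7] mean [618.4 116.5 104.9] zmed 108.12607206982244
handletop 44 [620.5 116.6  21.5  20.8  89.6] mean [620.7 117.1 109.7] zmed 109.88234329254911
traylit 1739 [559.6 369.7 154.4 120.7   6.8] mean [558.8 372.1  38.5] zmed 37.07825526861187
redhandle 62 [619.9 118.3  21.5  25.2   4.1] mean [618.  116.4 103.5] zmed 107.90600180092302
pointer 14 [474.2 394.1  13.2  11.7  47.6] mean [473.2 393.1  25.8] zmed 25.74481216392634
mark 16 [478.1 297.3  20.8   7.    7.2] mean [478.  297.1  21.4] zmed 21.347804550666282
bin 4107 [ 531.6 -371.2  241.7  173.8    6.3] mean [ 534.4 -374.3   11.1] zmed 6.228844543989204
binrim 278 [ 530.7 -366.   239.3  163.4    6.3] mean [ 494.2 -319.9   43.5] zmed 43.3666020180456
binfloor 3269 [ 535.7 -376.5  229.1  154.3    6.2] mean [ 534.4 -376.6    5.2] zmed 5.197677827093246
mat 4205 [
[... 398 characters left out ...]
384245452905
handletop 29 [622.7 114.1  30.   17.5  68. ] mean [621.3 110.6 108.5] zmed 108.5229261918617
traylit 1126 [554.5 418.9 196.8 221.7   6.4] mean [555.9 398.2  39.8] zmed 37.682392713631515
redhandle 42 [619.9 111.8  22.   13.9  68.3] mean [618.3 107.5  95.8] zmed 99.86609033816114
pointer 4 [474.1 389.   12.6   4.2  76. ] mean [474.5 390.4  29.2] zmed 28.627476341579445
mark None
bin 5093 [ 530.3 -373.4  240.3  173.1    6.2] mean [ 538.1 -365.    13.3] zmed 6.767933104782812
binrim 600 [ 530.4 -373.8  240.3  171.5    6.2] mean [ 537.1 -375.7   42.4] zmed 43.05551947479748
binfloor 3566 [ 537.5 -360.2  222.3  146.6    5.7] mean [ 535.2 -362.     5.8] zmed 5.746923693204448
mat None
```

```bash
cat >> h.py <<'E'
from scipy.spatial.transform import Rotation as Ro
def pose():
    s=arm.get_state();q=s["eef_rot"];p=np.array(s["position"]);X=Ro.from_quat(q).as_matrix()
    return p,np.degrees(np.arctan2(X[1,0],X[0,0])),X,s
def plan(*wps,dmax=190,amax=33):
    "waypoints (x,y,z,phi deg); prints the last row (rx ry rz x y z) of each call, tool kept pointing down"
    p,f,X,s=pose(); Rm=Ro.from_matrix(X)
    print("t%.1f at"%s["time_s"],np.round(p,1),"phi %.1f"%f,"w %.1f"%s["gripper_width"],"F",np.round(s["force"],1),"j7 %.2f"%s["qpos"][6],"q",np.round(s["qpos"],2))
    for w in wps:
        t=np.array(w[:3],float);da=(w[3]-f) if len(w)>4 else (w[3]-f+180)%360-180
        n=max(1,int(np.ceil(max(np.linalg.norm(t-p)/dmax,abs(da)/amax))))
        for i in range(n):
            tgt=Ro.from_matrix(np.array([[np.cos(a:=np.radians(f+da*(i+1)/n)),np.sin(a),0],[np.sin(a),-np.cos(a),0],[0,0,-1]]).T.T)
            d=Rm.inv().apply((t-p)/n)/400; r=(Rm.inv()*tgt).as_rotvec()/np.pi
            print("  ",np.round(np.r_[r,d],4).tolist()); Rm=tgt
        p=t;f=w[3]
E
python3 - <<'E'
from h import *
R={n:dict(np.load(n+"0.npz")) for n in("top","side")}
from scipy.optimize import least_squares
for n in R:
    P=cloud(R[n]);z=P[...,2];f=R[n]["frame"].astype(int)
    m=(z>53)&(z<67)&(P[...,1]<240)&(P[...,1]>60)&(P[...,0]>500)&(P[...,0]<680)
    h=cv2.convexHull(P[m][:,:2].astype(np.float32)).reshape(-1,2)
    print(n,cv2.minEnclosingCircle(h),"fit r54",least_squares(lambda c:np.hypot(*(h-c).T)-54.5,[588,135],loss="soft_l1").x)
plan((620.5,116.6,150,-31))
E
```

```text
top ((584.4395751953125, 138.96768188476562), 55.124263763427734) fit r54 [584.75539374 138.88514841]
side ((585.4977416992188, 134.20687866210938), 55.495182037353516) fit r54 [585.62417986 134.11116677]
t0.1 at [239.4 630.7 204.9] phi 159.2 w 93.8 F [ 0.4  0.3 -0.8] j7 -0.07 q [-1.36  0.43  0.07  1.61 -0.03  1.11 -0.07]
   [-0.0003, -0.0001, -0.1572, -0.2245, -0.1439, 0.023]
   [0.0, 0.0, -0.1572, -0.1294, -0.2331, 0.0229]
   [0.0, 0.0, -0.1572, -0.0034, -0.2666, 0.0229]
   [-0.0, 0.0, -0.1572, 0.1234, -0.2364, 0.0229]
   [0.0, 0.0, -0.1572, 0.2207, -0.1497, 0.0229]
   [0.0, 0.0, -0.1572, 0.2653, -0.0272, 0.0229]
```

Run:
```python
from h import *
plan((620.8,116.4,150,-31,1))
```

```text
t0.1 at [239.4 630.7 204.9] phi 159.2 w 93.8 F [ 0.4  0.3 -0.8] j7 -0.07 q [-1.36  0.43  0.07  1.61 -0.03  1.11 -0.07]
   [-0.0003, 0.0001, 0.1761, -0.2246, -0.1439, 0.023]
   [0.0, 0.0, 0.1761, -0.2668, -0.0044, 0.0229]
   [0.0, 0.0, 0.1761, -0.2293, 0.1364, 0.0229]
   [0.0, 0.0, 0.1761, -0.1234, 0.2365, 0.0229]
   [0.0, 0.0, 0.1761, 0.0193, 0.2661, 0.0229]
   [0.0, 0.0, 0.1761, 0.1563, 0.2162, 0.0229]
```

Call:
{"method": "move_arm", "body": {"steps": [[[0,0,0.035,-0.045,-0.029,0.005,1],[0,0,0.07,-0.09,-0.058,0.009,1],[0,0,0.106,-0.135,-0.086,0.014,1],[0,0,0.141,-0.18,-0.115,0.018,1],[0,0,0.176,-0.2246,-0.1439,0.023,1]]]}}

```text
time_s: 0.52
position: [303.6, 544.2, 195.9]
eef_rot: [0.445, 0.896, -0.0, -0.0]
force: [-0.0, 1.2, 0.6]
gripper_width: 93.7
finger_force: 0.0
```

Call:
{"method": "move_arm", "body": {"steps": [[[0,0,0.035,-0.053,-0.001,0.005,1],[0,0,0.07,-0.107,-0.002,0.009,1],[0,0,0.106,-0.16,-0.003,0.014,1],[0,0,0.141,-0.213,-0.004,0.018,1],[0,0,0.176,-0.2668,-0.0044,0.023,1]]]}}

```text
time_s: 0.93
position: [367.1, 458.6, 186.8]
eef_rot: [0.672, 0.74, -0.0, -0.0]
force: [-0.0, 0.6, 0.4]
gripper_width: 93.9
finger_force: 0.0
```

Call:
{"method": "move_arm", "body": {"steps": [[[0,0,0.035,-0.046,0.027,0.005,1],[0,0,0.07,-0.092,0.055,0.009,1],[0,0,0.106,-0.138,0.082,0.014,1],[0,0,0.141,-0.183,0.109,0.018,1],[0,0,0.176,-0.2293,0.1364,0.023,1]]]}}

```text
time_s: 1.35
position: [430.7, 373.0, 177.7]
eef_rot: [0.849, 0.529, -0.0, 0.0]
force: [0.4, 0.1, 0.6]
gripper_width: 93.8
finger_force: 0.0
```

Run:
```python
from h import *
plan((620.8,116.4,150,-31,1))
```

```text
t1.4 at [430.7 373.  177.7] phi 63.9 w 93.8 F [0.4 0.1 0.6] j7 -1.12 q [-1.23  0.31  0.49  1.9  -0.17  0.98 -1.12]
   [-0.0, 0.0001, 0.1757, -0.1222, 0.2364, 0.0231]
   [0.0, 0.0, 0.1757, 0.0199, 0.2653, 0.0231]
   [0.0, 0.0, 0.1757, 0.1561, 0.2155, 0.0231]
```

Call:
{"method": "move_arm", "body": {"steps": [[[0,0,0.035,-0.024,0.047,0.005,1],[0,0,0.07,-0.049,0.095,0.009,1],[0,0,0.105,-0.073,0.142,0.014,1],[0,0,0.14,-0.098,0.189,0.018,1],[0,0,0.1757,-0.1222,0.2364,0.023,1]]]}}

```text
time_s: 1.77
position: [494.5, 287.7, 168.5]
eef_rot: [0.961, 0.278, -0.0, 0.0]
force: [1.3, -0.6, -0.0]
gripper_width: 94.3
finger_force: 0.0
```

Call:
{"method": "move_arm", "body": {"steps": [[[0,0,0.035,0.004,0.053,0.005,1],[0,0,0.07,0.008,0.106,0.009,1],[0,0,0.105,0.012,0.159,0.014,1],[0,0,0.14,0.016,0.212,0.018,1],[0,0,0.1757,0.02,0.2653,0.023,1]]]}}

```text
time_s: 2.18
position: [558.4, 202.8, 159.3]
eef_rot: [1.0, 0.005, -0.0, 0.0]
force: [0.7, -0.3, 0.1]
gripper_width: 93.9
finger_force: 0.0
```

Call:
{"method": "move_arm", "body": {"steps": [[[0,0,0.035,0.031,0.043,0.005,1],[0,0,0.07,0.062,0.086,0.009,1],[0,0,0.105,0.094,0.129,0.014,1],[0,0,0.14,0.125,0.172,0.018,1],[0,0,0.1757,0.1561,0.2155,0.023,1]]]}}

```text
time_s: 2.6
position: [622.2, 117.7, 150.0]
eef_rot: [0.964, -0.267, -0.0, 0.0]
force: [0.3, 0.5, 0.6]
gripper_width: 93.9
finger_force: 0.0
```

Run:
```python
from h import *
plan((620.8,116.4,84,-31,1))
```

```text
t2.6 at [622.2 117.7 150. ] phi -31.0 w 93.9 F [0.3 0.5 0.6] j7 -1.96 q [-0.92  0.56  0.88  1.79 -0.5   1.03 -1.96]
   [0.0001, 0.0001, 0.0, -0.0013, 0.0045, 0.165]
```

Call:
{"method": "move_arm", "body": {"steps": [[[0,0,0,-0.001,0.004,0.04,0.3],[0,0,0,-0.001,0.0045,0.08,0.3],[0,0,0,-0.001,0.0045,0.12,0.0],[0,0,0,-0.001,0.0045,0.15,0],[0,0,0,-0.001,0.0045,0.177,0]]]}}

```text
time_s: 3.02
position: [620.2, 117.1, 78.3]
eef_rot: [0.964, -0.265, -0.0, 0.0]
force: [0.5, 0.4, -1.1]
gripper_width: 64.4
finger_force: 0.0
```

Call:
{"method": "move_arm", "body": {"steps": [[[0,0,0,0,0,0,-1],[0,0,0,0,0,0,-1],[0,0,0,0,0,0,-1],[0,0,0,0,0,0,-1],[0,0,0,0,0,0,-1]]]}}

```text
time_s: 3.43
position: [620.9, 117.2, 80.2]
eef_rot: [0.964, -0.265, 0.0, -0.0]
force: [-0.3, 0.6, -0.0]
gripper_width: 30.8
finger_force: 0.0
```

Call:
{"method": "move_arm", "body": {"steps": [[[0,0,0,0,0,0,-1],[0,0,0,0,0,0,-1],[0,0,0,0,0,0,-1],[0,0,0,0,0,0,-1],[0,0,0,0,0,0,-1]]]}}

```text
time_s: 3.85
position: [620.7, 116.5, 80.0]
eef_rot: [0.964, -0.265, 0.0, 0.0]
force: [-2.3, -3.8, 6.8]
gripper_width: 23.5
finger_force: 30.0
```

Run:
```python
from h import *
plan()
s=arm.get_state();print(s["moment"],s["finger_force"])
def crank(step,sgn):
    p,f,X,_=pose(); c=np.array([585.1,137.7]); out=[]
    for i in range(1,6):
        a=sgn*np.radians(step*i); v=p[:2]-c
        w=Ro.from_euler("z",a).apply([*v,0])[:2]+c-p[:2]
        out.append([0,0,round(-a/np.pi,4),*np.round((X.T@[*w,0])/400,4).tolist()])
    print(np.hypot(*v),out)
crank(5,1)
```

```text
t3.9 at [620.7 116.5  80. ] phi -30.7 w 23.5 F [-2.3 -3.8  6.8] j7 -1.90 q [-0.87  0.63  0.81  1.85 -0.57  0.91 -1.9 ]
[-0.76197327  0.64578734  0.0350689 ] 30.001560151576996
41.446204623998064 [[0, 0, np.float64(-0.0278), -0.0004, -0.009, -0.0], [0, 0, np.float64(-0.0556), -0.0016, -0.018, -0.0], [0, 0, np.float64(-0.0833), -0.0035, -0.0268, -0.0], [0, 0, np.float64(-0.1111), -0.0062, -0.0354, -0.0], [0, 0, np.float64(-0.1389), -0.0097, -0.0438, -0.0]]
```

Call:
{"method": "move_arm", "body": {"steps": [[[0,0,-0.0278,-0.0004,-0.0091,0,-1],[0,0,-0.0556,-0.0016,-0.0182,0,-1],[0,0,-0.0833,-0.0036,-0.0272,0,-1],[0,0,-0.1111,-0.0063,-0.0359,0,-1],[0,0,-0.1389,-0.0098,-0.0444,0,-1]]]}}

```text
time_s: 4.27
position: [626.3, 134.0, 80.0]
eef_rot: [0.999, -0.048, -0.0, 0.0]
force: [-4.6, -2.3, 7.6]
gripper_width: 23.7
finger_force: 30.0
```

Call:
{"method": "move_arm", "body": {"steps": [[[0,0,-0.0278,-0.0004,-0.0091,0,-1],[0,0,-0.0556,-0.0016,-0.0182,0,-1],[0,0,-0.0833,-0.0036,-0.0272,0,-1],[0,0,-0.1111,-0.0063,-0.0359,0,-1],[0,0,-0.1389,-0.0098,-0.0444,0,-1]]]}}

```text
time_s: 4.68
position: [624.0, 152.3, 80.0]
eef_rot: [0.986, 0.169, -0.0, -0.0]
force: [-5.0, -1.5, 7.5]
gripper_width: 23.4
finger_force: 30.0
```

```bash
cat >> h.py <<'E'
O=np.array([566.2,306.8]);TH=np.radians(6.35);YA=np.array([-np.sin(TH),np.cos(TH)]);XA=np.array([np.cos(TH),np.sin(TH)])
def pointer():
    r=get("top");P=cloud(r)
    rd=mask(r,(0,110,50),(8,255,255))|mask(r,(172,110,50),(180,255,255))
    g=mask(r,(45,110,70),(80,255,255))
    out=[]
    for m,zz in((rd,24),(g,20)):
        m=m&(P[...,0]>455)&(P[...,0]<505)&(P[...,1]>270)&(P[...,1]<430)&(P[...,2]>10)
        v,u=np.nonzero(m); 
        out.append((len(u),(ray(r,np.c_[u,v],zz)[:,:2]-O)@np.c_[XA,YA]))
    for n,q in out: print("ptr/mark",n,q.mean(0) if n else None,q.min(0) if n else "",q.max(0) if n else "")
    return r
E
python3 - <<'E'
from h import *
plan();pointer()
E
```

```text
t4.7 at [624.  152.3  80. ] phi 19.5 w 23.4 F [-5.  -1.5  7.5] j7 -1.23 q [-0.76  0.57  0.58  1.81 -0.4   0.88 -1.23]Traceback (most recent call last):
  File "<stdin>", line 2, in <module>
  File "h.py", line 45, in pointer
    out.append((len(u),(ray(r,np.c_[u,v],zz)[:,:2]-O)@np.c_[XA,YA]))
                        ~~~^^^^^^^^^^^^^^^^^
  File "h.py", line 13, in ray
    n=cv2.undistortPoints(np.array(uv,float).reshape(-1,1,2),r["K"],r["D"]).reshape(-1,2)
      ~~~~~~~~~~~~~~~~~~~^^^^^^^^^^^^^^^^^^^^^^^^^^^^^^^^^^^^^^^^^^^^^^^^^^
cv2.error: OpenCV(4.12.0) /io/opencv/modules/calib3d/src/undistort.dispatch.cpp:347: error: (-215:Assertion failed) CV_IS_MAT(_src) && CV_IS_MAT(_dst) && (_src->rows == 1 || _src->cols == 1) && (_dst->rows == 1 || _dst->cols == 1) && _src->cols + _src->rows - 1 == _dst->rows + _dst->cols - 1 && (CV_MAT_TYPE(_src->type) == CV_32FC2 || CV_MAT_TYPE(_src->type) == CV_64FC2) && (CV_MAT_TYPE(_dst->type) == CV_32FC2 || CV_MAT_TYPE(_dst->type) == CV_64FC2) in function 'cvUndistortPointsInternal'
```

Call:
{"method": "move_arm", "body": {"steps": [[[0,0,-0.0278,-0.0004,-0.0091,0,-1],[0,0,-0.0556,-0.0016,-0.0182,0,-1],[0,0,-0.0833,-0.0036,-0.0272,0,-1],[0,0,-0.1111,-0.0063,-0.0359,0,-1],[0,0,-0.1389,-0.0098,-0.0444,0,-1]]]}}

```text
time_s: 5.15
position: [614.3, 168.0, 80.0]
eef_rot: [0.925, 0.379, -0.0, -0.0]
force: [-5.1, -2.2, 8.7]
gripper_width: 23.7
finger_force: 30.0
```

Call:
{"method": "move_arm", "body": {"steps": [[[0,0,-0.0278,-0.0004,-0.0091,0,-1],[0,0,-0.0556,-0.0016,-0.0182,0,-1],[0,0,-0.0833,-0.0036,-0.0272,0,-1],[0,0,-0.1111,-0.0063,-0.0359,0,-1],[0,0,-0.1389,-0.0098,-0.0444,0,-1]]]}}

```text
time_s: 5.57
position: [599.3, 178.2, 80.0]
eef_rot: [0.822, 0.57, 0.0, -0.0]
force: [-2.9, 0.1, 6.2]
gripper_width: 23.4
finger_force: 30.0
```

Call:
{"method": "move_arm", "body": {"steps": [[[0,0,-0.0278,-0.0004,-0.0091,0,-1],[0,0,-0.0556,-0.0016,-0.0182,0,-1],[0,0,-0.0833,-0.0036,-0.0272,0,-1],[0,0,-0.1111,-0.0063,-0.0359,0,-1],[0,0,-0.1389,-0.0098,-0.0444,0,-1]]]}}

```text
time_s: 5.98
position: [580.9, 181.2, 80.0]
eef_rot: [0.679, 0.735, 0.0, -0.0]
force: [-4.2, 2.5, 6.2]
gripper_width: 23.2
finger_force: 30.0
```

```bash
sed -i 's/        out.append((len(u),(ray/        out.append((len(u),[]) if len(u)==0 else (len(u),(ray/' h.py
python3 - <<'E'
from h import *
plan();r=pointer();cv2.imwrite("pics/t1.png",cv2.resize(r["frame"][130:290,120:340],None,fx=3,fy=3))
E
```

```text
t6.0 at [580.9 181.2  80. ] phi 94.5 w 23.2 F [-4.2  2.5  6.2] j7 -0.19 q [-0.6   0.47  0.25  1.88 -0.16  0.82 -0.19]
ptr/mark 15 [-82.7599864   42.17371484] [-90.18325562  37.51650437] [-77.11589976  47.64430109]
ptr/mark 0 None
```

View pics/t1.png

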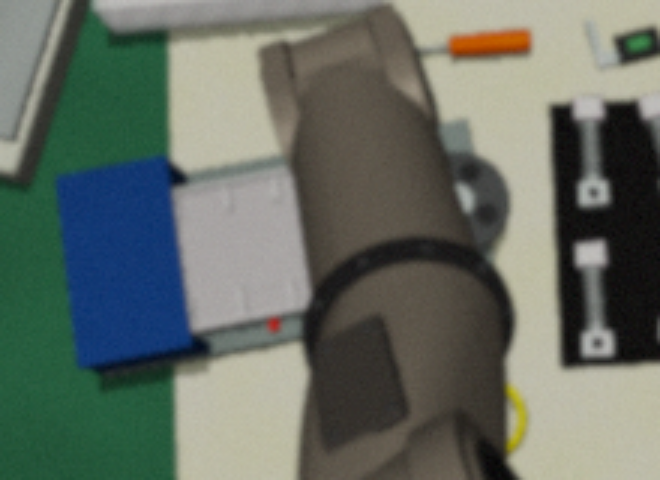

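The crop shows the pointer at about (275,325), partly out; the arm hides the mark. The pointer measures y=42, so about 97° of turn remain.

Call:
{"method": "move_arm", "body": {"steps": [[[0,0,-0.0278,-0.0004,-0.0091,0,-1],[0,0,-0.0556,-0.0016,-0.0182,0,-1],[0,0,-0.0833,-0.0036,-0.0272,0,-1],[0,0,-0.1111,-0.0063,-0.0359,0,-1],[0,0,-0.1389,-0.0098,-0.0444,0,-1]]]}}

```text
time_s: 6.45
position: [563.2, 176.5, 80.0]
eef_rot: [0.503, 0.864, 0.0, -0.001]
force: [-5.7, 4.8, 7.1]
gripper_width: 23.4
finger_force: 30.0
```

Call:
{"method": "move_arm", "body": {"steps": [[[0,0,-0.0278,-0.0004,-0.0091,0,-1],[0,0,-0.0556,-0.0016,-0.0182,0,-1],[0,0,-0.0833,-0.0036,-0.0272,0,-1],[0,0,-0.1111,-0.0063,-0.0359,0,-1],[0,0,-0.1389,-0.0098,-0.0444,0,-1]]]}}

```text
time_s: 6.87
position: [549.5, 164.7, 79.9]
eef_rot: [0.304, 0.953, 0.001, -0.001]
force: [-6.8, 7.5, 5.5]
gripper_width: 23.3
finger_force: 30.0
```

Call:
{"method": "move_arm", "body": {"steps": [[[0,0,-0.0278,-0.0004,-0.0091,0,-1],[0,0,-0.0556,-0.0016,-0.0182,0,-1],[0,0,-0.0833,-0.0036,-0.0272,0,-1],[0,0,-0.1111,-0.0063,-0.0359,0,-1],[0,0,-0.1389,-0.0098,-0.0444,0,-1]]]}}

```text
time_s: 7.28
position: [541.6, 148.2, 79.9]
eef_rot: [0.09, 0.996, 0.001, -0.001]
force: [-12.7, 7.0, 12.0]
gripper_width: 23.3
finger_force: 30.0
```

Run:
```python
from h import *
plan();r=pointer();r=get("side");cv2.imwrite("pics/s1.png",cv2.resize(r["frame"][90:250,200:400],None,fx=3,fy=3))
```

```text
t7.3 at [541.6 148.2  79.9] phi 169.6 w 23.3 F [-12.7   7.   12. ] j7 0.99 q [-0.34  0.39 -0.05  1.97  0.03  0.78  0.99]
ptr/mark 14 [-82.34672691  10.78534943] [-90.12856414   5.86824832] [-77.05051941  16.03100731]
ptr/mark 18 [-89.68815368  -0.53937825] [-98.71916752  -4.2875517 ] [-78.76620197   3.30710256]
```

View pics/s1.png

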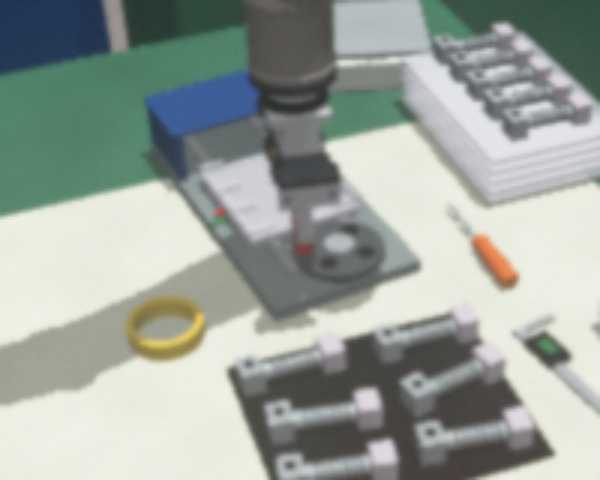

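The side crop shows the red pointer at (220,213) just short of the green mark at (222,230). About 11 mm, or 26°, remain.

Call:
{"method": "move_arm", "body": {"steps": [[[0,0,-0.029,0.001,-0.0094,0,-1],[0,0,-0.058,0.001,-0.0188,0,-1],[0,0,-0.087,-0.001,-0.028,0,-1],[0,0,-0.116,-0.004,-0.0373,0,-1],[0,0,-0.1444,-0.008,-0.046,0,-1]]]}}

```text
time_s: 7.8
position: [541.3, 128.7, 79.9]
eef_rot: [-0.136, 0.991, 0.0, -0.001]
force: [-13.2, 5.3, 14.4]
gripper_width: 23.3
finger_force: 30.0
```

Run:
```python
from h import *
plan();pointer();pointer()
```

```text
t7.8 at [541.3 128.7  79.9] phi -164.4 w 23.3 F [-13.2   5.3  14.4] j7 1.42 q [-0.23  0.39 -0.15  1.97  0.08  0.79  1.42]
ptr/mark 13 [-81.81973894  -1.86610404] [-86.99007617  -6.41503721] [-76.40014565   3.27762288]
ptr/mark 8 [-95.30099742   0.1984225 ] [-98.71916752  -3.31769283] [-91.2572025    3.30710256]
ptr/mark 13 [-81.81973894  -1.86610404] [-86.99007617  -6.41503721] [-76.40014565   3.27762288]
ptr/mark 8 [-95.30099742   0.1984225 ] [-98.71916752  -3.31769283] [-91.2572025    3.30710256]
```

```bash
cat > pm.py <<'E'
from h import *
for n in("top","side"):
    r=get(n);f=r["frame"].astype(float);b,g,rr=f[...,0],f[...,1],f[...,2]
    c=O-84*XA
    roi=np.zeros(b.shape,np.uint8)
    poly=[O+a*XA+t*YA for a,t in((-102,-22),(-76.5,-22),(-76.5,22),(-102,22))]
    cv2.fillPoly(roi,[np.round(proj(r,[[*p,22] for p in poly])).astype(np.int32)],1)
    v,u=np.mgrid[:400,:640]
    for nm,w,z in(("ptr",np.clip(rr-np.maximum(g,b)-25,0,None),26),("mark",np.clip(g-np.maximum(rr,b)-15,0,None),21)):
        w=w*roi
        if w.sum()==0: print(n,nm,"none");continue
        uv=[[(u*w).sum()/w.sum(),(v*w).sum()/w.sum()]]
        print(n,nm,int(w.sum()),np.round(uv,1),np.round((ray(r,uv,z)[0,:2]-O)@np.c_[XA,YA],2))
E
python3 pm.py
```

```text
top ptr 896 [[224.9 234.9]] [-83.14  -2.83]
top mark 387 [[224.7 239.3]] [-95.92   0.66]
side ptr 309 [[273.8 161.9]] [-80.94   0.2 ]
side mark 73 [[270.9 163.8]] [-93.23   0.98]
```

Call:
{"method": "move_arm", "body": {"steps": [[[0,0,0.008,0.001,0.003,0,-1],[0,0,0.016,0.002,0.0055,0,-1],[0,0,0.025,0.0025,0.0082,0,-1],[0,0,0.025,0.0025,0.0082,0,-1],[0,0,0.025,0.0025,0.0082,0,-1]]]}}

```text
time_s: 8.42
position: [541.0, 131.0, 79.9]
eef_rot: [-0.095, 0.996, 0.0, 0.0]
force: [-4.2, 0.7, 6.2]
gripper_width: 23.8
finger_force: 30.0
```

```bash
python3 pm.py; python3 -c "
from h import *
plan()"
```

```text
top ptr 1011 [[224.2 235.1]] [-83.41  -0.59]
top mark 354 [[224.9 239.4]] [-96.44   0.22]
side ptr 272 [[273.6 161.6]] [-81.01   2.61]
side mark 79 [[270.9 163.8]] [-93.25   0.76]
t8.5 at [541.  131.   79.9] phi -169.1 w 23.3 F [-3.3  1.1  6.9] j7 1.34 q [-0.25  0.39 -0.13  1.98  0.07  0.78  1.34]
```

Call:
{"method": "move_arm", "body": {"steps": [[[0,0,0,0,0,0,0],[0,0,0,0,0,0,0],[0,0,0,0,0,0,0],[0,0,0,0,0,-0.05,0],[0,0,0,0,0,-0.15,0.05]]]}}

```text
time_s: 8.93
position: [538.6, 129.8, 136.4]
eef_rot: [-0.094, 0.996, -0.001, -0.003]
force: [0.2, -1.2, 0.6]
gripper_width: 48.4
finger_force: 0.0
```

```bash
cat > bolts.py <<'E'
from h import *
def bolts(n="top"):
    r=get(n);P=cloud(r);x,y,z=P[...,0],P[...,1],P[...,2]
    mx=(x-548)*XA[0]*0+ (x>390)&(x<710)&(y>-240)&(y<75)&(z>22)&(z<50)
    k,l,s,c=cv2.connectedComponentsWithStats(mx.astype(np.uint8),connectivity=4);out=[]
    for i in range(1,k):
        if s[i,4]>80:
            q=P[l==i];(cx,cy),(w,h),a=cv2.minAreaRect(q[:,:2].astype(np.float32))
            if w<h:a-=90
            a=(a+90)%180-90
            print(n,"bolt",s[i,4],"x %.1f y %.1f ang %.1f"%(cx,cy,a),"size %.0f %.0f"%(w,h),"ztop %.1f"%np.percentile(q[:,2],90))
    return r
if __name__=="__main__":
    import sys
    for n in sys.argv[1:]: bolts(n)
    plan()
E
python3 bolts.py top side; python3 -c "
from h import *
plan((633.7,-4.6,110,178.4),(633.7,-4.6,9,178.4))";python3 pm.py
```

```text
t9.0 at [542.9 131.2 146.1] phi -169.2 w 49.1 F [3.6 1.2 9.1] j7 1.36 q [-0.24  0.3  -0.14  1.92  0.05  0.91  1.36]
   [0.0003, 0.0012, 0.0689, -0.159, -0.376, 0.0906]
   [0.0, 0.0, 0.0, 0.0, 0.0, 0.2525]
top ptr 1021 [[224.2 235.1]] [-83.41  -0.63]
top mark 348 [[224.8 239.4]] [-96.24   0.28]
side ptr 271 [[273.6 161.6]] [-80.99   2.58]
side mark 76 [[270.9 163.8]] [-93.3    1.05]Traceback (most recent call last):
  File "bolts.py", line 15, in <module>
    for n in sys.argv[1:]: bolts(n)
                           ~~~~~^^^
  File "bolts.py", line 4, in bolts
    mx=(x-548)*XA[0]*0+ (x>390)&(x<710)&(y>-240)&(y<75)&(z>22)&(z<50)
       ~~~~~~~~~~~~~~~~~~~~~~~~^^~~~~~~
TypeError: ufunc 'bitwise_and' not supported for the input types, and the inputs could not be safely coerced to any supported types according to the casting rule ''safe''
```

Call:
{"method": "move_arm", "body": {"steps": [[[0,0,0.014,-0.032,-0.075,0,0.05],[0,0,0.028,-0.064,-0.15,0.01,0.05],[0,0,0.042,-0.096,-0.226,0.03,0.05],[0,0,0.056,-0.128,-0.3,0.06,0.05],[0,0,0.0689,-0.159,-0.376,0.09,0.05]]]}}

```text
time_s: 9.5
position: [632.3, -6.6, 102.4]
eef_rot: [0.015, 1.0, -0.0, -0.0]
force: [0.9, 1.1, -0.3]
gripper_width: 49.2
finger_force: 0.0
```

```bash
sed -i 's/(x-548)\*XA\[0\]\*0+ //' bolts.py;python3 bolts.py top side; python3 -c "
from h import *
plan((633.7,-4.6,9.5,178.4))"
```

```text
top bolt 214 x 620.0 y -172.6 ang -7.0 size 31 110 ztop 40.3
side bolt 236 x 633.8 y -8.7 ang -0.6 size 36 116 ztop 39.2
side bolt 262 x 477.3 y 2.8 ang -0.6 size 39 120 ztop 38.3
side bolt 259 x 630.6 y -88.2 ang 8.7 size 123 35 ztop 38.7
side bolt 294 x 482.9 y -88.4 ang -10.6 size 36 120 ztop 38.5
side bolt 312 x 613.2 y -175.5 ang -9.3 size 35 121 ztop 38.6
side bolt 310 x 467.6 y -163.4 ang -10.5 size 36 117 ztop 38.6
t9.6 at [632.1 -11.1 100.4] phi 178.0 w 49.2 F [-0.6 -0.3  0.2] j7 1.43 q [-0.07  0.47 -0.03  1.79  0.02  0.89  1.43]
t9.6 at [632.1 -11.1 100.4] phi 178.0 w 49.2 F [-0.6 -0.3  0.2] j7 1.43 q [-0.07  0.47 -0.03  1.79  0.02  0.89  1.43]
   [-0.0009, -0.0009, -0.0024, -0.004, 0.017, 0.2272]
```

Call:
{"method": "move_arm", "body": {"steps": [[[-0.001,-0.001,0,-0.004,0.017,0.06,0.05],[-0.001,-0.001,0,-0.004,0.017,0.12,0.05],[-0.001,-0.001,0,-0.004,0.017,0.18,0.05],[-0.001,-0.001,0,-0.004,0.017,0.215,0.05],[-0.001,-0.001,0,-0.004,0.017,0.227,0.05]]]}}

```text
time_s: 10.02
position: [631.7, 1.7, 9.8]
eef_rot: [0.014, 1.0, 0.001, -0.0]
force: [-0.3, -0.1, 0.4]
gripper_width: 49.4
finger_force: 0.0
```

Call:
{"method": "move_arm", "body": {"steps": [[[0,0,0,0,0,0,0],[0,0,0,0,0,0,-1],[0,0,0,0,0,0,-1],[0,0,0,0,0,0,-1],[0,0,0,0,0,0,-1]]]}}

```text
time_s: 10.43
position: [634.2, 0.8, 13.8]
eef_rot: [0.014, 1.0, 0.001, 0.002]
force: [0.1, -4.9, 3.3]
gripper_width: 23.8
finger_force: 2.2
```

Call:
{"method": "move_arm", "body": {"steps": [[[0,0,0,0,0,0,-1],[0,0,0,0,0,0,-1],[0,0,0,0,0,0,-1],[0,0,0,0,0,0,-1],[0,0,0,0,0,0,-1]]]}}

```text
time_s: 10.85
position: [634.2, 0.7, 13.7]
eef_rot: [0.014, 1.0, 0.001, 0.002]
force: [-0.6, -6.1, 8.3]
gripper_width: 19.0
finger_force: 30.0
```

Call:
{"method": "move_arm", "body": {"steps": [[[0,0,0,0,0,-0.03,-1],[0,0,0,0,0,-0.07,-1],[0,0,0,0,0,-0.12,-1],[0,0,0,0,0,-0.17,-1],[0,0,0,0,0,-0.2,-1]]]}}

```text
time_s: 11.27
position: [633.6, 1.8, 95.1]
eef_rot: [0.014, 1.0, 0.002, 0.002]
force: [1.4, 0.6, -5.2]
gripper_width: 19.1
finger_force: 30.0
```

Call:
{"method": "move_arm", "body": {"steps": [[[0,0,0,0,0,0,-1],[0,0,0,0,0,0,-1],[0,0,0,0,0,0,-1],[0,0,0,0,0,0,-1],[0,0,0,0,0,0,-1]]]}}

```text
time_s: 11.68
position: [632.6, 1.3, 91.5]
eef_rot: [0.014, 1.0, 0.001, 0.001]
force: [-0.3, 0.1, -6.2]
gripper_width: 19.0
finger_force: 30.0
```

```bash
python3 bolts.py side; python3 -c "
from h import *
pose();print(arm.get_state()['force'],arm.get_state()['finger_force'])"
```

```text
side bolt 260 x 476.7 y 2.3 ang -0.0 size 38 119 ztop 39.1
side bolt 264 x 630.7 y -88.3 ang 10.0 size 119 33 ztop 38.8
side bolt 289 x 483.2 y -87.9 ang -10.0 size 34 120 ztop 38.7
side bolt 308 x 613.6 y -175.6 ang -9.6 size 35 121 ztop 38.5
side bolt 321 x 467.8 y -161.9 ang -11.2 size 37 117 ztop 38.7
t11.7 at [632.7   1.3  91.7] phi 178.4 w 19.1 F [-0.9 -0.4 -5.7] j7 1.43 q [-0.08  0.47 -0.03  1.8   0.02  0.86  1.43]
[-0.93594934 -0.42422682 -5.68696117] 29.99857485294342
```

```bash
python3 -c "
from h import *
plan((632.7,1.3,150,178.4),(560.4,358.5,150,186.35),(560.4,358.5,44.5,186.35),dmax=185)"
```

```text
t11.7 at [632.7   1.3  91.7] phi 178.4 w 19.1 F [-0.9 -0.4 -5.7] j7 1.43 q [-0.08  0.47 -0.03  1.8   0.02  0.86  1.43]
   [0.0009, 0.0005, -0.0, -0.0002, 0.0005, -0.1458]
   [0.0, 0.0, -0.0221, 0.1028, 0.4438, 0.0]
   [0.0, 0.0, -0.0221, 0.0718, 0.4499, 0.0]
   [0.0, 0.0, 0.0, 0.0, 0.0, 0.2638]
```

Call:
{"method": "move_arm", "body": {"steps": [[[0.001,0,0,0,0,-0.02,-1],[0.001,0,0,0,0,-0.06,-1],[0.001,0,0,0,0,-0.1,-1],[0.001,0,0,0,0,-0.13,-1],[0.001,0,0,0,0,-0.146,-1]]]}}

```text
time_s: 12.15
position: [633.8, 1.2, 153.0]
eef_rot: [0.014, 1.0, 0.0, 0.003]
force: [0.4, 1.1, -5.6]
gripper_width: 19.2
finger_force: 30.0
```

Call:
{"method": "move_arm", "body": {"steps": [[[0,0,-0.002,0.01,0.045,0,-1],[0,0,-0.006,0.03,0.13,0,-1],[0,0,-0.011,0.05,0.22,0,-1],[0,0,-0.016,0.076,0.33,0,-1],[0,0,-0.0221,0.1028,0.43,0,-1]]]}}

```text
time_s: 12.57
position: [597.1, 172.2, 151.0]
eef_rot: [-0.021, 1.0, -0.0, 0.002]
force: [1.3, 0.5, -5.5]
gripper_width: 18.9
finger_force: 30.0
```

Call:
{"method": "move_arm", "body": {"steps": [[[0,0,-0.007,0.02,0.1,0,-1],[0,0,-0.012,0.04,0.2,0,-1],[0,0,-0.016,0.055,0.3,0,-1],[0,0,-0.02,0.065,0.38,0,-1],[0,0,-0.0221,0.0718,0.44,0,-1]]]}}

```text
time_s: 12.98
position: [559.8, 349.4, 150.7]
eef_rot: [-0.057, 0.998, 0.0, 0.001]
force: [0.3, -0.8, -5.6]
gripper_width: 19.5
finger_force: 30.0
```

Call:
{"method": "move_arm", "body": {"steps": [[[0,0,0,0,0,0,-1],[0,0,0,0,0,0,-1],[0,0,0,0,0,0,-1],[0,0,0,0,0,0,-1],[0,0,0,0,0,0,-1]]]}}

```text
time_s: 13.4
position: [562.0, 344.3, 150.8]
eef_rot: [-0.055, 0.999, -0.0, 0.002]
force: [-0.1, -0.7, -5.8]
gripper_width: 19.2
finger_force: 30.0
```

```bash
python3 -c "
from h import *
plan((560.4,358.5,44.5,186.35))"; python3 bolts.py side
```

```text
t13.4 at [562.  344.3 150.8] phi -173.7 w 19.2 F [-0.1 -0.7 -5.8] j7 0.96 q [-0.53  0.45 -0.15  1.69  0.08  1.    0.96]
   [-0.0003, 0.001, -0.0005, 0.0011, 0.036, 0.2658]
side bolt 262 x 477.4 y 1.8 ang -1.4 size 37 120 ztop 38.8
side bolt 262 x 632.0 y -87.5 ang 9.1 size 120 33 ztop 38.8
side bolt 295 x 483.2 y -87.9 ang -10.6 size 35 120 ztop 38.8
side bolt 310 x 613.4 y -174.4 ang -9.4 size 37 120 ztop 38.7
side bolt 317 x 467.7 y -163.8 ang -10.4 size 35 118 ztop 38.5
t13.4 at [562.  344.5 150.9] phi -173.7 w 18.8 F [-0.1  0.1 -5.7] j7 0.96 q [-0.53  0.45 -0.15  1.69  0.08  1.    0.96]
```

Call:
{"method": "move_arm", "body": {"steps": [[[0,0.001,0,0.001,0.012,0.0,-1],[0,0.001,0,0.001,0.024,0.03,-1],[0,0.001,0,0.001,0.036,0.08,-1],[0,0.001,0,0.001,0.036,0.13,-1],[0,0.001,0,0.001,0.036,0.16,-1]]]}}

```text
time_s: 13.87
position: [558.6, 360.1, 83.9]
eef_rot: [-0.056, 0.998, -0.001, -0.001]
force: [-1.1, 0.1, -7.0]
gripper_width: 19.2
finger_force: 30.0
```

Call:
{"method": "move_arm", "body": {"steps": [[[0,0,0,0,0,0,-1],[0,0,0,0,0,0,-1],[0,0,0,0,0,0,-1],[0,0,0,0,0,0,-1],[0,0,0,0,0,0,-1]]]}}

```text
time_s: 14.28
position: [560.3, 360.2, 87.9]
eef_rot: [-0.055, 0.998, 0.0, 0.001]
force: [-0.5, -0.5, -5.6]
gripper_width: 19.2
finger_force: 30.0
```

```bash
python3 -c "
from h import *
plan((560.4,358.5,44.5,186.35));r=get('side');cv2.imwrite('pics/s2.png',cv2.resize(r['frame'][90:210,220:380],None,fx=4,fy=4))"
```

```text
t14.3 at [560.3 360.2  87.9] phi -173.7 w 19.2 F [-0.5 -0.5 -5.6] j7 0.93 q [-0.56  0.53 -0.15  1.72  0.1   0.9   0.93]
   [0.0001, 0.0004, -0.0001, 0.0004, -0.0043, 0.1085]
```

View pics/s2.png

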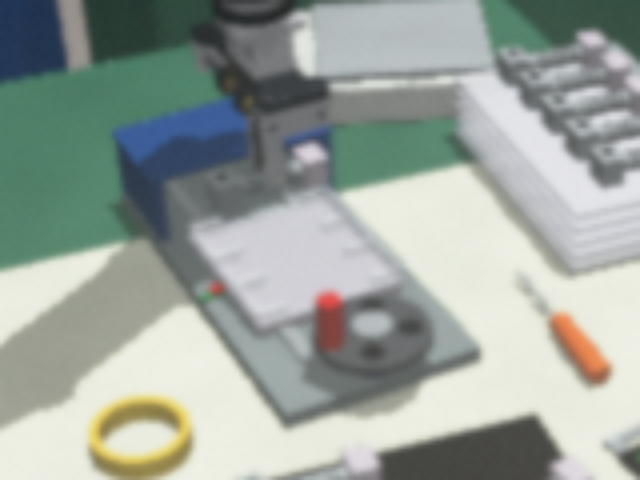

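The side crop shows the bolt at about (265,165), over the hood-side end of the tray. The pointer and mark meet at (212,291). I'll lower it and release.

Call:
{"method": "move_arm", "body": {"steps": [[[0,0,0,0,-0.0043,0.02,-1],[0,0,0,0,-0.0043,0.045,-1],[0,0,0,0,-0.0043,0.07,-1],[0,0,0,0,-0.0043,0.09,-1],[0,0,0,0,-0.0043,0.102,-1]]]}}

```text
time_s: 14.75
position: [559.2, 357.7, 44.0]
eef_rot: [-0.055, 0.998, -0.001, -0.001]
force: [-1.2, -0.7, -1.1]
gripper_width: 19.1
finger_force: 30.0
```

Call:
{"method": "move_arm", "body": {"steps": [[[0,0,0,0,0,0.003,-1],[0,0,0,0,0,0.006,-1],[0,0,0,0,0,0.006,-1],[0,0,0,0,0,0.006,-1],[0,0,0,0,0,0.006,-1]]]}}

```text
time_s: 15.17
position: [560.1, 358.3, 43.8]
eef_rot: [-0.055, 0.998, -0.0, 0.0]
force: [-0.8, -0.3, -5.7]
gripper_width: 19.4
finger_force: 30.0
```

```bash
python3 -c "
from h import *
plan((560.4,358.5,44.5,186.35))"
```

```text
t15.2 at [560.1 358.3  43.8] phi -173.6 w 19.4 F [-0.8 -0.3 -5.7] j7 0.93 q [-0.56  0.58 -0.15  1.74  0.11  0.82  0.93]
   [-0.0001, 0.0001, 0.0, -0.0008, 0.0003, -0.0019]
```

Call:
{"method": "move_arm", "body": {"steps": [[[0,0,0,0,0,0.003,-1],[0,0,0,0,0,0.005,-1],[0,0,0,0,0,0.005,-1],[0,0,0,0,0,0.005,-1],[0,0,0,0,0,0.005,-1]]]}}

```text
time_s: 15.58
position: [560.3, 358.4, 43.4]
eef_rot: [-0.055, 0.998, 0.0, 0.001]
force: [-7.7, -4.2, 17.2]
gripper_width: 19.1
finger_force: 30.0
```

Call:
{"method": "move_arm", "body": {"steps": [[[0,0,0,0,0,0,-0.5],[0,0,0,0,0,0,-0.2],[0,0,0,0,0,0,-0.15],[0,0,0,0,0,0,-0.15],[0,0,0,0,0,0,-0.15]]]}}

```text
time_s: 16.0
position: [560.0, 358.3, 41.6]
eef_rot: [-0.055, 0.998, -0.0, 0.0]
force: [-0.2, -0.2, -0.2]
gripper_width: 39.4
finger_force: 0.0
```

Call:
{"method": "move_arm", "body": {"steps": [[[0,0,0,0,0,-0.03,-0.15],[0,0,0,0,0,-0.08,-0.15],[0,0,0,0,0,-0.15,-0.1],[0,0,0,0,0,-0.2,0],[0,0,0,0,0,-0.25,0.05]]]}}

```text
time_s: 16.42
position: [560.1, 358.4, 143.9]
eef_rot: [-0.055, 0.998, 0.0, 0.0]
force: [-0.4, 1.3, 0.1]
gripper_width: 49.0
finger_force: 0.0
```

Call:
{"method": "move_arm", "body": {"steps": [[[0,0,0,0,0,0,0.05],[0,0,0,0,0,0,0.05],[0,0,0,0,0,0,0.05],[0,0,0,0,0,0,0.05],[0,0,0,0,0,0,0.05]]]}}

```text
time_s: 16.83
position: [559.5, 358.0, 140.7]
eef_rot: [-0.055, 0.998, -0.001, -0.001]
force: [0.3, -0.1, 0.9]
gripper_width: 49.9
finger_force: 0.0
```

```bash
python3 bolts.py side
cat > tray.py <<'E'
from h import *
for n in("top","side"):
    r=get(n);P=cloud(r);d=(P[...,:2]-O)@np.c_[XA,YA];z=P[...,2]
    m=(abs(d[...,0])<72)&(abs(d[...,1])<90)&(z>54)&(z<80)
    k,l,s,c=cv2.connectedComponentsWithStats(m.astype(np.uint8))
    for i in range(1,k):
        if s[i,4]>15:
            q=d[l==i]; print(n,"intray",s[i,4],"x",np.round(np.percentile(q[:,0],[2,98]),1),"y",np.round(np.percentile(q[:,1],[2,98]),1),"z",np.round(np.median(z[l==i]),1))
E
python3 tray.py; python3 -c "
from h import *
plan((631.2,-84.4,130,189.4),(631.2,-84.4,60,189.4))"
```

```text
side bolt 264 x 476.8 y 2.3 ang -1.3 size 38 120 ztop 39.0
side bolt 260 x 631.0 y -88.9 ang 10.8 size 120 37 ztop 39.1
side bolt 295 x 483.3 y -87.4 ang -10.4 size 35 120 ztop 38.5
side bolt 308 x 614.0 y -174.4 ang -9.5 size 36 121 ztop 39.3
side bolt 310 x 467.5 y -163.4 ang -11.6 size 35 117 ztop 39.1
t16.9 at [559.6 358.  140.8] phi -173.6 w 48.9 F [-0.8  0.4  0.8] j7 0.95 q [-0.55  0.47 -0.16  1.68  0.09  1.    0.95]
side intray 157 x [-56.9  58.4] y [29.7 61.3] z 62.6
t17.0 at [559.8 358.1 141. ] phi -173.6 w 49.4 F [-0.4 -0.1 -0.3] j7 0.95 q [-0.55  0.47 -0.16  1.68  0.09  1.    0.95]
   [-0.0003, -0.0003, -0.0056, -0.0184, -0.373, 0.0095]
   [0.0, 0.0, -0.0056, -0.0117, -0.3733, 0.0092]
   [0.0, 0.0, -0.0056, -0.0051, -0.3735, 0.0092]
   [0.0, 0.0, -0.0, 0.0, 0.0, 0.175]
```

Call:
{"method": "move_arm", "body": {"steps": [[[0,0,-0.001,-0.004,-0.07,0,0.05],[0,0,-0.002,-0.008,-0.15,0.002,0.05],[0,0,-0.003,-0.012,-0.24,0.004,0.05],[0,0,-0.0045,-0.015,-0.31,0.006,0.05],[0,0,-0.0056,-0.0184,-0.373,0.0095,0.05]]]}}

```text
time_s: 17.4
position: [584.0, 208.4, 137.7]
eef_rot: [-0.064, 0.998, -0.0, -0.0]
force: [1.0, -0.6, -0.0]
gripper_width: 49.4
finger_force: 0.0
```

Call:
{"method": "move_arm", "body": {"steps": [[[0,0,-0.001,-0.003,-0.08,0,0.05],[0,0,-0.002,-0.005,-0.15,0.002,0.05],[0,0,-0.003,-0.007,-0.23,0.004,0.05],[0,0,-0.0045,-0.009,-0.3,0.006,0.05],[0,0,-0.0056,-0.0117,-0.3733,0.009,0.05]]]}}

```text
time_s: 17.82
position: [607.5, 61.9, 134.2]
eef_rot: [-0.073, 0.997, -0.0, -0.0]
force: [1.1, 0.8, -0.6]
gripper_width: 49.4
finger_force: 0.0
```

Call:
{"method": "move_arm", "body": {"steps": [[[0,0,-0.001,-0.001,-0.09,0,0.05],[0,0,-0.002,-0.002,-0.18,0.002,0.05],[0,0,-0.003,-0.003,-0.26,0.004,0.05],[0,0,-0.0045,-0.004,-0.33,0.006,0.05],[0,0,-0.0056,-0.0051,-0.3735,0.009,0.05]]]}}

```text
time_s: 18.23
position: [631.3, -88.1, 130.6]
eef_rot: [-0.08, 0.997, -0.001, -0.0]
force: [-0.3, -0.4, -0.2]
gripper_width: 49.6
finger_force: 0.0
```

Call:
{"method": "move_arm", "body": {"steps": [[[0,0,0,0,0,0.04,0.05],[0,0,0,0,0,0.09,0.05],[0,0,0,0,0,0.13,0.05],[0,0,0,0,0,0.13,0.05],[0,0,0,0,0,0.13,0.05]]]}}

```text
time_s: 18.65
position: [630.8, -84.2, 78.3]
eef_rot: [-0.082, 0.997, -0.0, -0.001]
force: [0.6, 0.1, 0.4]
gripper_width: 49.7
finger_force: 0.0
```

```bash
python3 tray.py; python3 bolts.py side; python3 -c "
from h import *
plan((631.2,-84.4,12,189.4))"; python3 pm.py
```

```text
top intray 291 x [-58.8  58.2] y [36.9 64.9] z 64.2
side intray 159 x [-57.7  59.6] y [30.3 60.4] z 62.9
side bolt 262 x 476.9 y 2.8 ang -0.4 size 39 120 ztop 38.7
side bolt 260 x 631.0 y -88.5 ang 10.2 size 121 33 ztop 38.4
side bolt 289 x 483.0 y -88.1 ang -10.8 size 35 120 ztop 38.8
side bolt 301 x 613.5 y -175.2 ang -9.3 size 36 120 ztop 39.0
side bolt 316 x 465.9 y -168.3 ang -10.5 size 35 117 ztop 38.7
t18.8 at [632.  -84.2  80. ] phi -170.6 w 49.2 F [ 0.5  0.1 -0.2] j7 1.74 q [ 0.07  0.5  -0.05  1.8   0.03  0.85  1.74]
t18.8 at [632.  -84.2  80. ] phi -170.6 w 49.2 F [ 0.5  0.1 -0.2] j7 1.74 q [ 0.07  0.5  -0.05  1.8   0.03  0.85  1.74]
   [-0.0002, 0.0004, -0.0001, 0.0022, 0.0, 0.1699]
top ptr 999 [[224.2 235.1]] [-83.41  -0.63]
top mark 361 [[224.8 239.4]] [-96.42   0.45]
side ptr 266 [[273.6 161.6]] [-81.04   2.62]
side mark 76 [[270.9 163.8]] [-93.23   0.81]
```

Call:
{"method": "move_arm", "body": {"steps": [[[0,0,0,0.002,0,0.05,0.05],[0,0,0,0.002,0,0.1,0.05],[0,0,0,0.002,0,0.14,0.05],[0,0,0,0.002,0,0.17,0.05],[0,0,0,0.002,0,0.17,0.05]]]}}

```text
time_s: 19.32
position: [629.4, -84.3, 9.0]
eef_rot: [-0.082, 0.997, -0.0, -0.001]
force: [-0.3, -1.2, -0.2]
gripper_width: 49.2
finger_force: 0.0
```

Call:
{"method": "move_arm", "body": {"steps": [[[0,0,0,0,0,0,-1],[0,0,0,0,0,0,-1],[0,0,0,0,0,0,-1],[0,0,0,0,0,0,-1],[0,0,0,0,0,0,-1]]]}}

```text
time_s: 19.73
position: [631.0, -84.6, 11.6]
eef_rot: [-0.082, 0.997, -0.0, 0.001]
force: [-0.3, 1.7, 4.0]
gripper_width: 19.5
finger_force: 17.8
```

Call:
{"method": "move_arm", "body": {"steps": [[[0,0,0,0,0,0,-1],[0,0,0,0,0,0,-1],[0,0,0,0,0,-0.04,-1],[0,0,0,0,0,-0.08,-1],[0,0,0,0,0,-0.12,-1]]]}}

```text
time_s: 20.15
position: [630.1, -84.4, 59.1]
eef_rot: [-0.082, 0.997, -0.0, -0.0]
force: [0.7, 0.2, -1.9]
gripper_width: 19.1
finger_force: 30.0
```

Call:
{"method": "move_arm", "body": {"steps": [[[0,0,0,0,0,-0.05,-1],[0,0,0,0,0,-0.1,-1],[0,0,0,0,0,-0.14,-1],[0,0,0,0,0,-0.14,-1],[0,0,0,0,0,-0.14,-1]]]}}

```text
time_s: 20.57
position: [630.8, -84.4, 115.2]
eef_rot: [-0.082, 0.997, -0.0, 0.001]
force: [-0.1, -0.1, -3.4]
gripper_width: 19.0
finger_force: 30.0
```

```bash
python3 bolts.py side; python3 -c "
from h import *
plan((566,307,150,186.35),(530.5,-373,150,96.3))"
```

```text
side bolt 257 x 477.1 y 0.8 ang -2.5 size 36 119 ztop 38.7
side bolt 290 x 483.7 y -87.7 ang -9.4 size 37 121 ztop 38.9
side bolt 311 x 614.2 y -173.4 ang -10.3 size 38 121 ztop 38.6
side bolt 329 x 457.6 y -190.3 ang -12.1 size 35 117 ztop 38.7
t20.6 at [630.1 -84.3 114.2] phi -170.6 w 18.9 F [ 0.2 -1.1 -2.7] j7 1.74 q [ 0.07  0.45 -0.05  1.78  0.03  0.91  1.74]
t20.6 at [630.1 -84.3 114.2] phi -170.6 w 18.9 F [ 0.2 -1.1 -2.7] j7 1.74 q [ 0.07  0.45 -0.05  1.78  0.03  0.91  1.74]
   [-0.0001, -0.0002, 0.0056, -0.0004, 0.3305, -0.03]
   [0.0, 0.0, 0.0056, 0.0054, 0.3304, -0.0299]
   [0.0, 0.0, 0.0056, 0.0112, 0.3303, -0.0299]
   [0.0, 0.0, 0.1251, 0.0691, -0.4199, 0.0]
   [0.0, 0.0, 0.1251, -0.097, -0.4144, 0.0]
   [0.0, 0.0, 0.1251, -0.2483, -0.3457, 0.0]
   [0.0, 0.0, 0.1251, -0.3617, -0.2243, 0.0]
```

```bash
python3 -c "
from h import *
plan((610,-364.2,175,96.3),(610,-364.2,60,96.3),amax=31.5)"
```

```text
t20.6 at [630.1 -84.3 114.2] phi -170.6 w 18.9 F [ 0.2 -1.1 -2.7] j7 1.74 q [ 0.07  0.45 -0.05  1.78  0.03  0.91  1.74]
   [-0.0002, -0.0001, 0.1724, 0.0546, -0.2274, -0.0506]
   [0.0, 0.0, 0.1724, -0.0704, -0.223, -0.0507]
   [0.0, 0.0, 0.1724, -0.1753, -0.1548, -0.0507]
   [0.0, 0.0, 0.0, 0.0, 0.0, 0.2875]
```

Call:
{"method": "move_arm", "body": {"steps": [[[0,0,0.03,0.01,-0.04,-0.02,-1],[0,0,0.066,0.02,-0.085,-0.035,-1],[0,0,0.102,0.032,-0.13,-0.05,-1],[0,0,0.138,0.044,-0.18,-0.0506,-1],[0,0,0.1724,0.0546,-0.2274,-0.0506,-1]]]}}

```text
time_s: 21.03
position: [623.0, -178.6, 133.9]
eef_rot: [0.191, 0.982, -0.0, -0.001]
force: [0.5, -0.3, -3.1]
gripper_width: 19.0
finger_force: 30.0
```

Call:
{"method": "move_arm", "body": {"steps": [[[0,0,0.034,-0.014,-0.045,-0.01,-1],[0,0,0.069,-0.028,-0.09,-0.02,-1],[0,0,0.103,-0.042,-0.135,-0.03,-1],[0,0,0.138,-0.056,-0.18,-0.04,-1],[0,0,0.1724,-0.0704,-0.223,-0.0507,-1]]]}}

```text
time_s: 21.45
position: [616.0, -271.7, 153.8]
eef_rot: [0.446, 0.895, -0.001, -0.001]
force: [-0.5, 0.2, -2.4]
gripper_width: 19.3
finger_force: 30.0
```

Call:
{"method": "move_arm", "body": {"steps": [[[0,0,0.036,-0.037,-0.033,-0.01,-1],[0,0,0.072,-0.074,-0.066,-0.02,-1],[0,0,0.108,-0.11,-0.1,-0.03,-1],[0,0,0.142,-0.145,-0.13,-0.04,-1],[0,0,0.1724,-0.1753,-0.1548,-0.0507,-1]]]}}

```text
time_s: 21.87
position: [609.2, -365.4, 174.0]
eef_rot: [0.67, 0.743, -0.001, -0.001]
force: [-0.2, -0.6, -2.3]
gripper_width: 19.2
finger_force: 30.0
```

Call:
{"method": "move_arm", "body": {"steps": [[[0,0,0,0,0,0.03,-1],[0,0,0,0,0,0.07,-1],[0,0,0,0,0,0.12,-1],[0,0,0,0,0,0.17,-1],[0,0,0,0,0,0.2,-1]]]}}

```text
time_s: 22.28
position: [608.8, -362.8, 91.6]
eef_rot: [0.667, 0.745, -0.001, -0.002]
force: [0.1, 0.1, -2.7]
gripper_width: 19.1
finger_force: 30.0
```

Call:
{"method": "move_arm", "body": {"steps": [[[0,0,0,0,0,0,-1],[0,0,0,0,0,0,-1],[0,0,0,0,0,0,-1],[0,0,0,0,0,0,-1],[0,0,0,0,0,0,-1]]]}}

```text
time_s: 22.7
position: [610.8, -364.6, 96.8]
eef_rot: [0.667, 0.745, 0.0, 0.001]
force: [-0.6, 0.3, -1.7]
gripper_width: 19.3
finger_force: 30.0
```

```bash
python3 bolts.py top; python3 -c "
from h import *
plan((610,-364.2,12.5,96.3))
r=get('top');cv2.imwrite('pics/t2.png',cv2.resize(r['frame'][110:290,190:490],None,fx=2.5,fy=2.5))"
```

```text
top bolt 305 x 615.2 y -170.2 ang -8.5 size 33 120 ztop 40.9
top bolt 276 x 481.6 y -83.4 ang -10.4 size 31 120 ztop 40.1
top bolt 313 x 476.5 y 6.4 ang -1.3 size 32 120 ztop 41.3
t22.8 at [ 610.7 -364.5   96.7] phi 96.3 w 18.9 F [-0.6 -0.  -2.8] j7 0.75 q [ 0.21  0.61  0.35  1.62 -0.24  0.95  0.75]
t22.8 at [ 610.7 -364.5   96.7] phi 96.3 w 18.9 F [-0.6 -0.  -2.8] j7 0.75 q [ 0.21  0.61  0.35  1.62 -0.24  0.95  0.75]
   [0.0004, 0.0004, -0.0001, 0.0012, -0.0019, 0.2105]
```

View pics/t2.png

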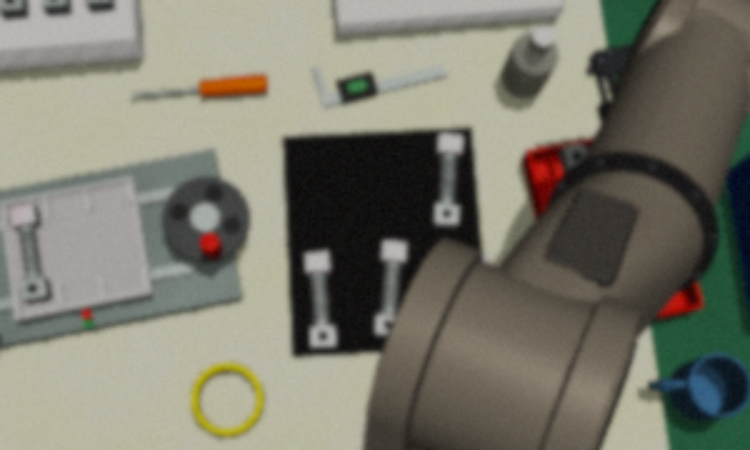

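The crop shows the first steel bolt in pocket 3 at (30,250) and the pointer aligned with the mark at (88,320). Bolts remain at (320,300), (392,285) and (450,180), and the arm over the bin hides the knocked one.

Call:
{"method": "move_arm", "body": {"steps": [[[0,0,0,0.001,-0.002,0.05,-1],[0,0,0,0.001,-0.002,0.1,-1],[0,0,0,0.001,-0.002,0.15,-1],[0,0,0,0.001,-0.002,0.18,-1],[0,0,0,0.001,-0.002,0.2,-1]]]}}

```text
time_s: 23.22
position: [609.0, -363.7, 14.5]
eef_rot: [0.667, 0.745, -0.0, -0.0]
force: [-0.2, 0.7, -2.1]
gripper_width: 19.1
finger_force: 30.0
```

Call:
{"method": "move_arm", "body": {"steps": [[[0,0,0,0,0,0.003,-1],[0,0,0,0,0,0.006,-1],[0,0,0,0,0,0.01,-1],[0,0,0,0,0,0.014,-1],[0,0,0,0,0,0.016,-1]]]}}

```text
time_s: 23.63
position: [610.1, -364.3, 10.5]
eef_rot: [0.667, 0.745, 0.0, 0.001]
force: [-4.7, 2.6, 16.2]
gripper_width: 19.0
finger_force: 30.0
```

Call:
{"method": "move_arm", "body": {"steps": [[[0,0,0,0,0,0,-1],[0,0,0,0,0,0,-0.5],[0,0,0,0,0,0,-0.4],[0,0,0,0,0,0,-0.4],[0,0,0,0,0,0,-0.4]]]}}

```text
time_s: 24.05
position: [609.6, -364.1, 9.6]
eef_rot: [0.667, 0.745, -0.0, 0.0]
force: [0.0, -0.2, 0.5]
gripper_width: 28.3
finger_force: 0.0
```

Call:
{"method": "move_arm", "body": {"steps": [[[0,0,0,0,0,-0.02,-0.4],[0,0,0,0,0,-0.08,-0.4],[0,0,0,0,0,-0.16,-0.3],[0,0,0,0,0,-0.25,-0.1],[0,0,0,0,0,-0.33,0.05]]]}}

```text
time_s: 24.47
position: [609.3, -364.2, 143.9]
eef_rot: [0.667, 0.745, -0.0, 0.0]
force: [0.7, -0.4, -0.2]
gripper_width: 42.5
finger_force: 0.0
```

Call:
{"method": "move_arm", "body": {"steps": [[[0,0,0,0,0,0,0.05],[0,0,0,0,0,0,0.05],[0,0,0,0,0,0,0.05],[0,0,0,0,0,0,0.05],[0,0,0,0,0,0,0.05]]]}}

```text
time_s: 24.88
position: [608.9, -363.6, 140.1]
eef_rot: [0.667, 0.745, -0.0, -0.001]
force: [0.0, 0.5, -0.2]
gripper_width: 49.2
finger_force: 0.0
```

```bash
python3 bolts.py side top; python3 -c "
from h import *
plan((615.3,-170.3,140,171.3),(615.3,-170.3,80,171.3),amax=30)"
```

```text
side bolt 264 x 476.8 y 1.8 ang -1.2 size 35 119 ztop 39.1
side bolt 290 x 482.7 y -88.9 ang -12.5 size 37 120 ztop 38.9
side bolt 183 x 591.3 y -167.4 ang -4.0 size 37 76 ztop 39.1
side bolt 330 x 458.2 y -188.4 ang -11.2 size 37 118 ztop 38.9
top bolt 303 x 615.4 y -170.5 ang -8.5 size 32 121 ztop 41.1
top bolt 299 x 481.5 y -83.3 ang -10.5 size 31 120 ztop 40.7
top bolt 316 x 476.0 y 6.5 ang -1.3 size 32 120 ztop 40.6
top bolt 105 x 497.1 y -192.8 ang -10.3 size 32 42 ztop 40.6
t25.0 at [ 609.1 -363.8  140.4] phi 96.3 w 49.2 F [0.  0.  0.2] j7 0.73 q [ 0.2   0.56  0.36  1.59 -0.22  1.03  0.73]
t25.0 at [ 609.1 -363.8  140.4] phi 96.3 w 49.2 F [0.  0.  0.2] j7 0.73 q [ 0.2   0.56  0.36  1.59 -0.22  1.03  0.73]
   [-0.0004, -0.0002, -0.1389, 0.1597, 0.0228, 0.0003]
   [0.0, 0.0, -0.1389, 0.1351, 0.0882, 0.0003]
   [0.0, 0.0, -0.1389, 0.0852, 0.137, 0.0003]
   [0.0, 0.0, 0.0, 0.0, 0.0, 0.15]
```

Call:
{"method": "move_arm", "body": {"steps": [[[0,0,-0.028,0.032,0.005,0,0.05],[0,0,-0.056,0.064,0.009,0,0.05],[0,0,-0.083,0.096,0.014,0,0.05],[0,0,-0.111,0.128,0.018,0,0.05],[0,0,-0.1389,0.1597,0.0228,0,0.05]]]}}

```text
time_s: 25.4
position: [611.3, -298.8, 140.8]
eef_rot: [0.488, 0.873, -0.0, -0.0]
force: [-0.6, -1.4, -0.5]
gripper_width: 49.5
finger_force: 0.0
```

Call:
{"method": "move_arm", "body": {"steps": [[[0,0,-0.028,0.027,0.018,0,0.05],[0,0,-0.056,0.054,0.036,0,0.05],[0,0,-0.083,0.081,0.053,0,0.05],[0,0,-0.111,0.108,0.07,0,0.05],[0,0,-0.1389,0.1351,0.0882,0,0.05]]]}}

```text
time_s: 25.82
position: [613.3, -234.4, 140.8]
eef_rot: [0.288, 0.958, -0.0, -0.0]
force: [1.1, -0.8, -0.3]
gripper_width: 48.9
finger_force: 0.0
```

Call:
{"method": "move_arm", "body": {"steps": [[[0,0,-0.028,0.017,0.027,0,0.05],[0,0,-0.056,0.034,0.055,0,0.05],[0,0,-0.083,0.051,0.082,0,0.05],[0,0,-0.111,0.068,0.11,0,0.05],[0,0,-0.1389,0.0852,0.137,0,0.05]]]}}

```text
time_s: 26.23
position: [615.5, -169.8, 140.8]
eef_rot: [0.074, 0.997, -0.0, -0.0]
force: [-0.1, 0.7, 0.3]
gripper_width: 49.2
finger_force: 0.0
```

Call:
{"method": "move_arm", "body": {"steps": [[[0,0,0,0,0,0.05,0.05],[0,0,0,0,0,0.1,0.05],[0,0,0,0,0,0.15,0.05],[0,0,0,0,0,0.15,0.05],[0,0,0,0,0,0.15,0.05]]]}}

```text
time_s: 26.65
position: [615.0, -170.4, 80.4]
eef_rot: [0.076, 0.997, -0.0, -0.001]
force: [1.0, 0.2, 0.3]
gripper_width: 49.3
finger_force: 0.0
```

```bash
cat > binb.py <<'E'
from h import *
B=np.array([530.5,-373.]);t=np.radians(6.3);M=np.array([[np.cos(t),-np.sin(t)],[np.sin(t),np.cos(t)]])
for n in("top","side"):
    r=get(n);P=cloud(r);d=(P[...,:2]-B)@M;z=P[...,2]
    m=(abs(d[...,0])<112)&(abs(d[...,1])<77)&(z>18)&(z<55)&(r["frame"].max(2).astype(int)-r["frame"].min(2)<60)
    k,l,s,c=cv2.connectedComponentsWithStats(m.astype(np.uint8))
    for i in range(1,k):
        if s[i,4]>40:
            q=d[l==i]; print(n,"inbin",s[i,4],"x",np.round(np.percentile(q[:,0],[2,98]),1),"y",np.round(np.percentile(q[:,1],[2,98]),1),"z",np.round(np.percentile(z[l==i],90),1))
E
python3 binb.py; python3 bolts.py side; python3 -c "
from h import *
plan((615.3,-170.3,11.5,171.3))"
```

```text
top inbin 183 x [66.4 93.3] y [-54.9  24.9] z 37.9
side inbin 414 x [65.4 95.5] y [-60.6  57.8] z 38.6
side bolt 262 x 477.3 y -0.0 ang -0.2 size 35 121 ztop 39.0
side bolt 286 x 483.3 y -88.0 ang -10.8 size 35 120 ztop 38.9
side bolt 309 x 614.1 y -174.4 ang -11.1 size 37 121 ztop 38.4
side bolt 324 x 457.6 y -189.9 ang -11.6 size 36 117 ztop 38.4
t26.8 at [ 616.4 -170.8   82.5] phi 171.3 w 49.4 F [ 0.2  0.1 -0.6] j7 1.60 q [ 0.15  0.5   0.03  1.79 -0.02  0.85  1.6 ]
t26.8 at [ 616.4 -170.8   82.5] phi 171.3 w 49.4 F [ 0.2  0.1 -0.6] j7 1.60 q [ 0.15  0.5   0.03  1.79 -0.02  0.85  1.6 ]
   [-0.0002, 0.0005, -0.0001, 0.0032, 0.0008, 0.1775]
```

Bolt in the bin lies well. Next I grasp bolt C.

Call:
{"method": "move_arm", "body": {"steps": [[[0,0,0,0.002,0.001,0.05,0.05],[0,0,0,0.002,0.001,0.1,0.05],[0,0,0,0.002,0.001,0.14,0.05],[0,0,0,0.002,0.001,0.175,0.05],[0,0,0,0.002,0.001,0.175,0.05]]]}}

```text
time_s: 27.22
position: [614.0, -169.7, 9.5]
eef_rot: [0.076, 0.997, -0.0, -0.001]
force: [-0.5, -0.3, 0.1]
gripper_width: 49.3
finger_force: 0.0
```

Call:
{"method": "move_arm", "body": {"steps": [[[0,0,0,0,0,0,-1],[0,0,0,0,0,0,-1],[0,0,0,0,0,0,-1],[0,0,0,0,0,0,-1],[0,0,0,0,0,0,-1]]]}}

```text
time_s: 27.63
position: [615.5, -170.5, 12.1]
eef_rot: [0.076, 0.997, -0.001, 0.001]
force: [0.4, 1.5, 5.1]
gripper_width: 19.6
finger_force: 17.1
```

Call:
{"method": "move_arm", "body": {"steps": [[[0,0,0,0,0,0,-1],[0,0,0,0,0,0,-1],[0,0,0,0,0,-0.04,-1],[0,0,0,0,0,-0.08,-1],[0,0,0,0,0,-0.12,-1]]]}}

```text
time_s: 28.05
position: [614.3, -169.8, 59.3]
eef_rot: [0.076, 0.997, -0.0, -0.001]
force: [-0.4, 0.0, -5.4]
gripper_width: 19.2
finger_force: 30.0
```

Call:
{"method": "move_arm", "body": {"steps": [[[0,0,0,0,0,-0.05,-1],[0,0,0,0,0,-0.1,-1],[0,0,0,0,0,-0.14,-1],[0,0,0,0,0,-0.14,-1],[0,0,0,0,0,-0.14,-1]]]}}

```text
time_s: 28.47
position: [615.0, -169.9, 115.3]
eef_rot: [0.076, 0.997, -0.0, 0.0]
force: [0.1, 0.4, -6.0]
gripper_width: 19.2
finger_force: 30.0
```

```bash
python3 bolts.py side; python3 -c "
from h import *
plan((566.1,307.3,150,186.35),(566.1,307.3,90,186.35));print('bin')
plan((566.3,-369,150,96.3),(566.3,-369,70,96.3),amax=30)"
```

```text
side bolt 259 x 477.2 y 1.5 ang -2.0 size 35 120 ztop 39.4
side bolt 286 x 483.4 y -87.3 ang -10.1 size 36 120 ztop 39.2
side bolt 325 x 457.8 y -188.9 ang -11.2 size 35 118 ztop 38.5
t28.5 at [ 614.4 -169.8  114.3] phi 171.3 w 18.6 F [ 0.7 -0.  -6. ] j7 1.60 q [ 0.14  0.46  0.03  1.78 -0.02  0.91  1.6 ]
t28.5 at [ 614.4 -169.8  114.3] phi 171.3 w 18.6 F [ 0.7 -0.  -6. ] j7 1.60 q [ 0.14  0.46  0.03  1.78 -0.02  0.91  1.6 ]
   [-0.0001, -0.0003, -0.0279, 0.1, 0.3869, -0.0298]
   [0.0, 0.0, -0.0279, 0.0657, 0.3942, -0.0297]
   [0.0, 0.0, -0.0279, 0.031, 0.3984, -0.0297]
   [0.0, 0.0, 0.0, 0.0, 0.0, 0.15]
bin
t28.5 at [ 614.4 -169.8  114.3] phi 171.3 w 18.6 F [ 0.7 -0.  -6. ] j7 1.60 q [ 0.14  0.46  0.03  1.78 -0.02  0.91  1.6 ]
   [-0.0002, -0.0002, 0.1389, 0.0145, -0.1702, -0.0297]
   [0.0, 0.0, 0.1389, -0.0588, -0.1603, -0.0297]
   [0.0, 0.0, 0.1389, -0.121, -0.1205, -0.0297]
   [0.0, 0.0, 0.0, 0.0, 0.0, 0.2]
```

Call:
{"method": "move_arm", "body": {"steps": [[[0,0,-0.004,0.015,0.06,-0.015,-1],[0,0,-0.01,0.035,0.135,-0.03,-1],[0,0,-0.016,0.057,0.22,-0.045,-1],[0,0,-0.022,0.079,0.305,-0.055,-1],[0,0,-0.0279,0.1,0.3869,-0.06,-1]]]}}

```text
time_s: 28.93
position: [597.8, -9.2, 138.0]
eef_rot: [0.032, 0.999, -0.0, -0.001]
force: [0.5, -0.2, -5.7]
gripper_width: 18.9
finger_force: 30.0
```

Call:
{"method": "move_arm", "body": {"steps": [[[0,0,-0.006,0.013,0.079,-0.01,-1],[0,0,-0.011,0.026,0.158,-0.02,-1],[0,0,-0.017,0.039,0.236,-0.03,-1],[0,0,-0.022,0.052,0.315,-0.03,-1],[0,0,-0.0279,0.0657,0.3942,-0.03,-1]]]}}

```text
time_s: 29.35
position: [581.7, 149.4, 149.6]
eef_rot: [-0.012, 1.0, -0.0, -0.001]
force: [0.7, 0.5, -4.9]
gripper_width: 19.2
finger_force: 30.0
```

Call:
{"method": "move_arm", "body": {"steps": [[[0,0,-0.007,0.007,0.09,0,-1],[0,0,-0.013,0.014,0.18,0,-1],[0,0,-0.019,0.021,0.27,0,-1],[0,0,-0.024,0.027,0.345,0,-1],[0,0,-0.0279,0.031,0.3984,0,-1]]]}}

```text
time_s: 29.77
position: [564.7, 310.4, 149.0]
eef_rot: [-0.057, 0.998, -0.0, -0.001]
force: [0.6, -0.8, -5.8]
gripper_width: 19.1
finger_force: 30.0
```

Call:
{"method": "move_arm", "body": {"steps": [[[0,0,0,0,0,0.03,-1],[0,0,0,0,0,0.07,-1],[0,0,0,0,0,0.11,-1],[0,0,0,0,0,0.14,-1],[0,0,0,0,0,0.15,-1]]]}}

```text
time_s: 30.18
position: [565.2, 306.0, 87.6]
eef_rot: [-0.055, 0.998, -0.001, -0.002]
force: [-1.0, -0.6, -6.7]
gripper_width: 19.1
finger_force: 30.0
```

Call:
{"method": "move_arm", "body": {"steps": [[[0,0,0,0,0,0,-1],[0,0,0,0,0,0,-1],[0,0,0,0,0,0,-1],[0,0,0,0,0,0,-1],[0,0,0,0,0,0,-1]]]}}

```text
time_s: 30.6
position: [567.1, 307.3, 91.8]
eef_rot: [-0.055, 0.998, 0.0, 0.0]
force: [-0.5, -0.1, -4.7]
gripper_width: 19.1
finger_force: 30.0
```

```bash
python3 bolts.py top;python3 -c "
from h import *
plan((566.1,307.3,43,186.35))"
```

```text
top bolt 313 x 482.3 y -83.5 ang -10.5 size 32 121 ztop 40.6
top bolt 312 x 476.1 y 6.5 ang -1.4 size 32 120 ztop 40.4
top bolt 327 x 458.4 y -185.1 ang -10.9 size 32 120 ztop 40.5
t30.6 at [567.  307.3  91.7] phi -173.6 w 19.2 F [ 0.  -0.2 -5.7] j7 1.00 q [-0.48  0.5  -0.16  1.76  0.1   0.89  1.  ]
t30.6 at [567.  307.3  91.7] phi -173.6 w 19.2 F [ 0.  -0.2 -5.7] j7 1.00 q [-0.48  0.5  -0.16  1.76  0.1   0.89  1.  ]
   [-0.0, 0.0003, 0.0, 0.0023, 0.0003, 0.1217]
```

Call:
{"method": "move_arm", "body": {"steps": [[[0,0,0,0.002,0,0.025,-1],[0,0,0,0.002,0,0.055,-1],[0,0,0,0.002,0,0.08,-1],[0,0,0,0.002,0,0.1,-1],[0,0,0,0.002,0,0.112,-1]]]}}

```text
time_s: 31.07
position: [565.1, 306.5, 44.2]
eef_rot: [-0.055, 0.998, -0.001, -0.001]
force: [-0.3, -0.3, -5.6]
gripper_width: 19.3
finger_force: 30.0
```

Call:
{"method": "move_arm", "body": {"steps": [[[0,0,0,0,0,0.003,-1],[0,0,0,0,0,0.006,-1],[0,0,0,0,0,0.009,-1],[0,0,0,0,0,0.012,-1],[0,0,0,0,0,0.013,-1]]]}}

```text
time_s: 31.48
position: [566.2, 307.3, 42.1]
eef_rot: [-0.055, 0.998, -0.0, 0.0]
force: [-4.2, -1.7, 11.0]
gripper_width: 19.1
finger_force: 30.0
```

Call:
{"method": "move_arm", "body": {"steps": [[[0,0,0,0,0,0,-1],[0,0,0,0,0,0,-0.5],[0,0,0,0,0,0,-0.2],[0,0,0,0,0,0,-0.2],[0,0,0,0,0,0,-0.2]]]}}

```text
time_s: 31.9
position: [566.2, 307.2, 41.3]
eef_rot: [-0.055, 0.998, -0.0, 0.0]
force: [-0.8, 0.1, -0.3]
gripper_width: 36.7
finger_force: 0.0
```

Call:
{"method": "move_arm", "body": {"steps": [[[0,0,0,0,0,-0.03,-0.2],[0,0,0,0,0,-0.08,-0.2],[0,0,0,0,0,-0.15,-0.15],[0,0,0,0,0,-0.2,0],[0,0,0,0,0,-0.25,0.05]]]}}

```text
time_s: 32.32
position: [566.1, 307.2, 143.4]
eef_rot: [-0.055, 0.998, 0.0, 0.001]
force: [-0.1, 0.8, 0.6]
gripper_width: 48.2
finger_force: 0.0
```

Call:
{"method": "move_arm", "body": {"steps": [[[0,0,0,0,0,0,0.05],[0,0,0,0,0,0,0.05],[0,0,0,0,0,0,0.05],[0,0,0,0,0,0,0.05],[0,0,0,0,0,0,0.05]]]}}

```text
time_s: 32.73
position: [565.5, 306.8, 140.2]
eef_rot: [-0.055, 0.998, -0.001, -0.001]
force: [-0.5, -0.8, -0.1]
gripper_width: 49.4
finger_force: 0.0
```

```bash
python3 bolts.py top side;python3 tray.py;python3 -c "
from h import *
plan((482.2,-83.5,135,169.4),(482.2,-83.5,80,169.4),dmax=150)"
```

```text
top bolt 314 x 481.9 y -83.4 ang -10.5 size 32 120 ztop 40.7
top bolt 312 x 476.3 y 6.3 ang -1.3 size 32 120 ztop 40.1
top bolt 323 x 458.7 y -185.7 ang -10.2 size 32 120 ztop 40.5
side bolt 265 x 477.0 y 1.3 ang 0.3 size 120 36 ztop 39.0
side bolt 283 x 483.4 y -87.2 ang -11.0 size 36 120 ztop 38.8
side bolt 324 x 457.6 y -189.8 ang -11.5 size 36 117 ztop 38.7
t32.8 at [565.6 306.9 140.3] phi -173.6 w 49.6 F [-0.3 -0.1  0.3] j7 1.01 q [-0.48  0.44 -0.16  1.73  0.08  0.98  1.01]
side intray 325 x [-57.4  58.2] y [-21.3  59.5] z 62.8
t32.9 at [565.7 307.  140.6] phi -173.6 w 49.3 F [-0.5 -0.2 -0.6] j7 1.01 q [-0.48  0.44 -0.16  1.73  0.08  0.98  1.01]
   [-0.0002, -0.0002, 0.0314, 0.1052, -0.3157, 0.005]
   [0.0, 0.0, 0.0314, 0.0736, -0.3245, 0.0046]
   [0.0, 0.0, 0.0314, 0.0413, -0.3302, 0.0046]
   [0.0, 0.0, -0.0, 0.0, 0.0, 0.1375]
```

Call:
{"method": "move_arm", "body": {"steps": [[[0,0,0.006,0.018,-0.05,0,0.05],[0,0,0.012,0.04,-0.12,0,0.05],[0,0,0.018,0.062,-0.185,0,0.05],[0,0,0.025,0.084,-0.25,0,0.05],[0,0,0.0314,0.1052,-0.3157,0,0.05]]]}}

```text
time_s: 33.35
position: [537.5, 175.7, 140.9]
eef_rot: [-0.006, 1.0, -0.0, -0.0]
force: [0.6, 0.0, 0.1]
gripper_width: 49.4
finger_force: 0.0
```

Call:
{"method": "move_arm", "body": {"steps": [[[0,0,0.006,0.015,-0.065,0,0.05],[0,0,0.012,0.03,-0.13,0,0.05],[0,0,0.018,0.044,-0.195,0,0.05],[0,0,0.025,0.059,-0.26,0.005,0.05],[0,0,0.0314,0.0736,-0.3245,0.01,0.05]]]}}

```text
time_s: 33.77
position: [509.8, 45.6, 137.2]
eef_rot: [0.044, 0.999, -0.0, 0.0]
force: [0.3, 0.2, -0.1]
gripper_width: 49.2
finger_force: 0.0
```

Call:
{"method": "move_arm", "body": {"steps": [[[0,0,0.008,0.01,-0.075,0,0.05],[0,0,0.015,0.02,-0.15,0,0.05],[0,0,0.021,0.029,-0.22,0.005,0.05],[0,0,0.027,0.036,-0.285,0.005,0.05],[0,0,0.0314,0.0413,-0.3302,0.005,0.05]]]}}

```text
time_s: 34.18
position: [481.5, -85.8, 135.2]
eef_rot: [0.094, 0.996, -0.0, -0.0]
force: [0.4, -0.6, 0.4]
gripper_width: 49.7
finger_force: 0.0
```

Call:
{"method": "move_arm", "body": {"steps": [[[0,0,0,0,0,0.05,0.05],[0,0,0,0,0,0.1,0.05],[0,0,0,0,0,0.1375,0.05],[0,0,0,0,0,0.1375,0.05],[0,0,0,0,0,0.1375,0.05]]]}}

```text
time_s: 34.6
position: [482.0, -83.4, 80.0]
eef_rot: [0.092, 0.996, -0.0, -0.001]
force: [-0.1, 0.5, -0.7]
gripper_width: 49.3
finger_force: 0.0
```

```bash
python3 bolts.py side;python3 tray.py;python3 -c "
from h import *
plan((482.2,-83.5,11.5,169.4))"
```

```text
side bolt 153 x 459.6 y -1.0 ang -7.6 size 35 86 ztop 38.8
side bolt 289 x 483.1 y -87.8 ang -10.1 size 35 120 ztop 38.4
side bolt 328 x 457.6 y -189.7 ang -10.5 size 33 117 ztop 38.8
t34.6 at [482.5 -83.4  80.6] phi 169.4 w 49.5 F [0.3 0.2 0.6] j7 1.44 q [ 0.01  0.29  0.03  2.13 -0.01  0.72  1.44]
top intray 325 x [-58.5  57.6] y [-14.8  15.9] z 64.6
top intray 296 x [-59.2  58.1] y [36.7 64.9] z 64.8
side intray 132 x [-59.   -8.8] y [-20.4  62.2] z 64.8
t34.8 at [483.  -83.4  81.2] phi 169.4 w 49.7 F [-0.8  0.4  0.7] j7 1.44 q [ 0.01  0.29  0.03  2.13 -0.01  0.72  1.44]
   [-0.0001, 0.0004, 0.0, 0.0021, -0.0005, 0.1742]
```

Pockets 2 and 3 are well filled. I grasp bolt D.

Call:
{"method": "move_arm", "body": {"steps": [[[0,0,0,0.001,0,0.05,0.05],[0,0,0,0.001,0,0.1,0.05],[0,0,0,0.001,0,0.14,0.05],[0,0,0,0.001,0,0.172,0.05],[0,0,0,0.001,0,0.172,0.05]]]}}

```text
time_s: 35.17
position: [481.3, -83.2, 10.3]
eef_rot: [0.092, 0.996, -0.0, -0.001]
force: [-1.0, 0.5, -0.7]
gripper_width: 49.2
finger_force: 0.0
```

Call:
{"method": "move_arm", "body": {"steps": [[[0,0,0,0,0,0,-1],[0,0,0,0,0,0,-1],[0,0,0,0,0,0,-1],[0,0,0,0,0,0,-1],[0,0,0,0,0,0,-1]]]}}

```text
time_s: 35.58
position: [482.4, -83.5, 12.1]
eef_rot: [0.092, 0.996, -0.0, 0.001]
force: [-0.1, 2.8, 4.3]
gripper_width: 19.8
finger_force: 17.7
```

Call:
{"method": "move_arm", "body": {"steps": [[[0,0,0,0,0,0,-1],[0,0,0,0,0,0,-1],[0,0,0,0,0,-0.04,-1],[0,0,0,0,0,-0.08,-1],[0,0,0,0,0,-0.12,-1]]]}}

```text
time_s: 36.0
position: [481.6, -83.3, 59.9]
eef_rot: [0.092, 0.996, -0.0, -0.0]
force: [-0.0, 0.1, -1.9]
gripper_width: 19.1
finger_force: 30.0
```

Call:
{"method": "move_arm", "body": {"steps": [[[0,0,0,0,0,-0.05,-1],[0,0,0,0,0,-0.1,-1],[0,0,0,0,0,-0.14,-1],[0,0,0,0,0,-0.14,-1],[0,0,0,0,0,-0.14,-1]]]}}

```text
time_s: 36.42
position: [482.2, -83.3, 115.8]
eef_rot: [0.092, 0.996, -0.0, 0.001]
force: [0.2, 0.3, -2.6]
gripper_width: 19.1
finger_force: 30.0
```

```bash
python3 bolts.py side; python3 -c "
from h import *
plan((571.9,255.6,150,186.35),(571.9,255.6,90,186.35),dmax=150);print('bin')
plan((566.3,-369,150,96.3),(566.3,-369,70,96.3),amax=30)"
```

```text
side bolt 94 x 443.8 y 2.6 ang 2.0 size 54 35 ztop 39.0
side bolt 325 x 457.6 y -189.8 ang -11.8 size 35 117 ztop 38.6
t36.5 at [481.7 -83.3 115. ] phi 169.4 w 19.0 F [ 0.4  0.3 -2.8] j7 1.44 q [ 0.01  0.24  0.04  2.1  -0.01  0.8   1.44]
t36.5 at [481.7 -83.3 115. ] phi 169.4 w 19.0 F [ 0.4  0.3 -2.8] j7 1.44 q [ 0.01  0.24  0.04  2.1  -0.01  0.8   1.44]
   [-0.0001, 0.0, -0.0314, -0.022, 0.2914, -0.0293]
   [0.0, 0.0, -0.0314, -0.0505, 0.2878, -0.0291]
   [0.0, 0.0, -0.0314, -0.0786, 0.2815, -0.0291]
   [0.0, 0.0, 0.0, 0.0, 0.0, 0.15]
bin
t36.5 at [481.7 -83.3 115. ] phi 169.4 w 19.0 F [ 0.4  0.3 -2.8] j7 1.44 q [ 0.01  0.24  0.04  2.1  -0.01  0.8   1.44]
   [-0.0001, 0.0, 0.1354, -0.1131, -0.2211, -0.029]
   [0.0, 0.0, 0.1354, -0.1942, -0.1547, -0.0291]
   [0.0, 0.0, 0.1354, -0.2407, -0.0608, -0.0291]
   [0.0, 0.0, 0.0, 0.0, 0.0, 0.2]
```

```bash
python3 -c "
from h import *
plan((557.3,-370,150,96.3),amax=30)"
```

```text
t36.5 at [481.7 -83.3 115. ] phi 169.4 w 19.0 F [ 0.4  0.3 -2.8] j7 1.44 q [ 0.01  0.24  0.04  2.1  -0.01  0.8   1.44]
   [-0.0001, 0.0, 0.1354, -0.1059, -0.2233, -0.029]
   [0.0, 0.0, 0.1354, -0.1886, -0.1597, -0.0291]
   [0.0, 0.0, 0.1354, -0.2376, -0.0677, -0.0291]
```

Call:
{"method": "move_arm", "body": {"steps": [[[0,0,0.022,-0.016,-0.035,-0.01,-1],[0,0,0.048,-0.036,-0.077,-0.02,-1],[0,0,0.076,-0.059,-0.125,-0.03,-1],[0,0,0.106,-0.082,-0.173,-0.03,-1],[0,0,0.1354,-0.1059,-0.2233,-0.03,-1]]]}}

```text
time_s: 36.88
position: [506.7, -179.6, 126.3]
eef_rot: [0.302, 0.953, -0.0, -0.001]
force: [0.9, 0.3, -3.6]
gripper_width: 19.0
finger_force: 30.0
```

Call:
{"method": "move_arm", "body": {"steps": [[[0,0,0.027,-0.038,-0.032,-0.005,-1],[0,0,0.054,-0.075,-0.064,-0.01,-1],[0,0,0.081,-0.113,-0.096,-0.015,-1],[0,0,0.108,-0.15,-0.128,-0.02,-1],[0,0,0.1354,-0.1886,-0.1597,-0.03,-1]]]}}

```text
time_s: 37.3
position: [531.5, -275.1, 137.6]
eef_rot: [0.497, 0.868, -0.001, -0.001]
force: [-0.3, 0.1, -2.3]
gripper_width: 18.9
finger_force: 30.0
```

Call:
{"method": "move_arm", "body": {"steps": [[[0,0,0.03,-0.053,-0.015,-0.01,-1],[0,0,0.06,-0.106,-0.03,-0.02,-1],[0,0,0.09,-0.158,-0.045,-0.03,-1],[0,0,0.116,-0.204,-0.058,-0.03,-1],[0,0,0.1354,-0.2376,-0.0677,-0.03,-1]]]}}

```text
time_s: 37.72
position: [557.1, -371.6, 149.9]
eef_rot: [0.669, 0.743, -0.001, -0.001]
force: [1.2, -0.3, -2.2]
gripper_width: 19.2
finger_force: 30.0
```

Call:
{"method": "move_arm", "body": {"steps": [[[0,0,0,0,0,0.02,-1],[0,0,0,0,0,0.06,-1],[0,0,0,0,0,0.1,-1],[0,0,0,0,0,0.14,-1],[0,0,0,0,0,0.15,-1]]]}}

```text
time_s: 38.13
position: [555.7, -368.3, 87.3]
eef_rot: [0.667, 0.745, -0.001, -0.002]
force: [-1.1, 1.0, -2.8]
gripper_width: 19.4
finger_force: 30.0
```

Call:
{"method": "move_arm", "body": {"steps": [[[0,0,0,0,0,0,-1],[0,0,0,0,0,0,-1],[0,0,0,0,0,0,-1],[0,0,0,0,0,0,-1],[0,0,0,0,0,0,-1]]]}}

```text
time_s: 38.55
position: [557.9, -370.3, 92.3]
eef_rot: [0.667, 0.745, 0.0, 0.001]
force: [0.3, -0.7, -3.3]
gripper_width: 19.1
finger_force: 30.0
```

```bash
python3 -c "
from h import *
plan((557.3,-370,11.5,96.3))"; python3 tray.py; python3 bolts.py top
```

```text
t38.5 at [ 557.9 -370.3   92.3] phi 96.3 w 19.1 F [ 0.3 -0.7 -3.3] j7 0.80 q [ 0.23  0.55  0.36  1.73 -0.24  0.9   0.8 ]
   [0.0003, 0.0003, -0.0001, 0.001, -0.0016, 0.2021]
top intray 326 x [-58.6  58.5] y [-14.9  15.7] z 64.8
top intray 292 x [-59.4  57.8] y [36.8 64.4] z 65.0
side intray 328 x [-57.6  58.7] y [-20.3  59.1] z 62.5
top bolt 313 x 476.2 y 6.4 ang -1.4 size 32 120 ztop 40.4
top bolt 103 x 500.9 y -192.9 ang 74.5 size 33 32 ztop 40.8
t38.7 at [ 557.7 -370.2   91.9] phi 96.3 w 19.5 F [ 0.9 -1.2 -2. ] j7 0.80 q [ 0.23  0.55  0.36  1.73 -0.24  0.9   0.8 ]
```

Call:
{"method": "move_arm", "body": {"steps": [[[0,0,0,0.001,-0.002,0.05,-1],[0,0,0,0.001,-0.002,0.1,-1],[0,0,0,0.001,-0.002,0.145,-1],[0,0,0,0.001,-0.002,0.175,-1],[0,0,0,0.001,-0.002,0.19,-1]]]}}

```text
time_s: 39.12
position: [556.0, -369.4, 14.0]
eef_rot: [0.667, 0.745, -0.0, -0.001]
force: [-0.0, 0.0, -2.7]
gripper_width: 19.0
finger_force: 30.0
```

Call:
{"method": "move_arm", "body": {"steps": [[[0,0,0,0,0,0.003,-1],[0,0,0,0,0,0.006,-1],[0,0,0,0,0,0.009,-1],[0,0,0,0,0,0.012,-1],[0,0,0,0,0,0.014,-1]]]}}

```text
time_s: 39.53
position: [557.2, -370.2, 11.1]
eef_rot: [0.667, 0.745, 0.0, 0.001]
force: [-4.8, 3.2, 19.7]
gripper_width: 19.1
finger_force: 30.0
```

Call:
{"method": "move_arm", "body": {"steps": [[[0,0,0,0,0,0,-1],[0,0,0,0,0,0,-0.5],[0,0,0,0,0,0,-0.4],[0,0,0,0,0,0,-0.4],[0,0,0,0,0,0,-0.4]]]}}

```text
time_s: 39.95
position: [556.8, -369.8, 10.1]
eef_rot: [0.667, 0.745, -0.0, 0.0]
force: [0.1, 0.0, -0.1]
gripper_width: 28.2
finger_force: 0.0
```

Call:
{"method": "move_arm", "body": {"steps": [[[0,0,0,0,0,-0.02,-0.4],[0,0,0,0,0,-0.08,-0.4],[0,0,0,0,0,-0.16,-0.3],[0,0,0,0,0,-0.24,-0.1],[0,0,0,0,0,-0.3,0.05]]]}}

```text
time_s: 40.37
position: [557.0, -370.3, 133.1]
eef_rot: [0.667, 0.745, -0.0, 0.001]
force: [-0.4, -0.2, 0.2]
gripper_width: 42.9
finger_force: 0.0
```

Call:
{"method": "move_arm", "body": {"steps": [[[0,0,0,0,0,0,0.05],[0,0,0,0,0,0,0.05],[0,0,0,0,0,0,0.05],[0,0,0,0,0,0,0.05],[0,0,0,0,0,0,0.05]]]}}

```text
time_s: 40.78
position: [556.2, -369.4, 128.9]
eef_rot: [0.667, 0.745, -0.0, -0.001]
force: [-0.5, 1.0, -0.1]
gripper_width: 49.4
finger_force: 0.0
```

```bash
python3 bolts.py side; python3 binb.py; python3 -c "
from h import *
plan((458.6,-185.4,120,169.3),(458.6,-185.4,80,169.3),amax=30)"
```

```text
side bolt 255 x 477.0 y 0.2 ang -1.6 size 35 120 ztop 38.5
side bolt 319 x 458.1 y -187.4 ang -9.9 size 36 117 ztop 38.4
t40.8 at [ 556.2 -369.5  128.9] phi 96.3 w 49.2 F [-0.5 -0.1 -0.4] j7 0.79 q [ 0.21  0.51  0.38  1.71 -0.22  0.97  0.79]
top inbin 192 x [66.6 95. ] y [-22.9  61.3] z 38.8
top inbin 136 x [13.4 43.7] y [12.4 63. ] z 39.3
side inbin 421 x [64.8 95.5] y [-60.9  56.4] z 39.0
side inbin 433 x [11.7 41.5] y [-59.3  58.4] z 39.1
t40.9 at [ 556.4 -369.7  129.2] phi 96.3 w 49.4 F [-0.6 -0.4 -0.6] j7 0.79 q [ 0.21  0.51  0.38  1.71 -0.22  0.97  0.79]
   [-0.0003, -0.0001, -0.1352, 0.1615, -0.0642, 0.0078]
   [0.0, 0.0, -0.1352, 0.1736, 0.0081, 0.0077]
   [0.0, 0.0, -0.1352, 0.1549, 0.0789, 0.0077]
   [0.0, 0.0, 0.0, 0.0, 0.0, 0.1]
```

Call:
{"method": "move_arm", "body": {"steps": [[[0,0,-0.027,0.032,-0.013,0,0.05],[0,0,-0.054,0.064,-0.026,0,0.05],[0,0,-0.081,0.097,-0.039,0,0.05],[0,0,-0.108,0.129,-0.051,0.004,0.05],[0,0,-0.1352,0.1615,-0.0642,0.008,0.05]]]}}

```text
time_s: 41.35
position: [523.7, -307.8, 126.5]
eef_rot: [0.494, 0.87, -0.0, 0.0]
force: [-0.3, 0.1, -0.4]
gripper_width: 49.3
finger_force: 0.0
```

Call:
{"method": "move_arm", "body": {"steps": [[[0,0,-0.027,0.035,0.002,0,0.05],[0,0,-0.054,0.069,0.003,0,0.05],[0,0,-0.081,0.104,0.005,0.004,0.05],[0,0,-0.108,0.139,0.006,0.008,0.05],[0,0,-0.1352,0.1736,0.0081,0.008,0.05]]]}}

```text
time_s: 41.77
position: [490.9, -246.3, 123.0]
eef_rot: [0.299, 0.954, -0.0, -0.0]
force: [0.1, -0.0, -0.2]
gripper_width: 49.3
finger_force: 0.0
```

Call:
{"method": "move_arm", "body": {"steps": [[[0,0,-0.027,0.031,0.016,0,0.05],[0,0,-0.054,0.062,0.032,0,0.05],[0,0,-0.081,0.093,0.047,0.004,0.05],[0,0,-0.108,0.124,0.063,0.008,0.05],[0,0,-0.1352,0.1549,0.0789,0.008,0.05]]]}}

```text
time_s: 42.18
position: [458.3, -185.0, 119.9]
eef_rot: [0.091, 0.996, -0.0, -0.0]
force: [0.6, 0.1, 0.2]
gripper_width: 49.9
finger_force: 0.0
```

Call:
{"method": "move_arm", "body": {"steps": [[[0,0,0,0,0,0.04,0.05],[0,0,0,0,0,0.08,0.05],[0,0,0,0,0,0.1,0.05],[0,0,0,0,0,0.1,0.05],[0,0,0,0,0,0.1,0.05]]]}}

```text
time_s: 42.6
position: [458.7, -185.7, 80.1]
eef_rot: [0.094, 0.996, -0.0, -0.001]
force: [-0.3, -0.5, 0.0]
gripper_width: 49.4
finger_force: 0.0
```

```bash
python3 bolts.py side; python3 -c "
from h import *
plan((458.6,-185.4,11.8,169.3))"
```

```text
side bolt 146 x 451.6 y 1.9 ang -0.0 size 32 69 ztop 38.9
side bolt 326 x 457.7 y -189.6 ang -11.1 size 33 117 ztop 38.6
t42.6 at [ 459.1 -185.8   80.6] phi 169.3 w 49.5 F [1.2 0.  0.4] j7 1.67 q [ 0.19  0.3   0.07  2.12 -0.03  0.73  1.67]
t42.6 at [ 459.1 -185.8   80.6] phi 169.3 w 49.5 F [1.2 0.  0.4] j7 1.67 q [ 0.19  0.3   0.07  2.12 -0.03  0.73  1.67]
   [-0.0002, 0.0, -0.0002, 0.0014, 0.0008, 0.172]
```

Call:
{"method": "move_arm", "body": {"steps": [[[0,0,0,0.001,0.001,0.05,0.05],[0,0,0,0.001,0.001,0.1,0.05],[0,0,0,0.001,0.001,0.14,0.05],[0,0,0,0.001,0.001,0.172,0.05],[0,0,0,0.001,0.001,0.172,0.05]]]}}

```text
time_s: 43.07
position: [457.9, -185.0, 10.2]
eef_rot: [0.093, 0.996, -0.0, -0.001]
force: [-0.7, 0.2, -0.6]
gripper_width: 49.5
finger_force: 0.0
```

Call:
{"method": "move_arm", "body": {"steps": [[[0,0,0,0,0,0,-1],[0,0,0,0,0,0,-1],[0,0,0,0,0,0,-1],[0,0,0,0,0,0,-1],[0,0,0,0,0,0,-1]]]}}

```text
time_s: 43.48
position: [459.1, -185.5, 12.2]
eef_rot: [0.093, 0.996, -0.0, 0.001]
force: [0.7, 2.5, 5.8]
gripper_width: 19.4
finger_force: 16.8
```

Call:
{"method": "move_arm", "body": {"steps": [[[0,0,0,0,0,0,-1],[0,0,0,0,0,0,-1],[0,0,0,0,0,-0.04,-1],[0,0,0,0,0,-0.08,-1],[0,0,0,0,0,-0.12,-1]]]}}

```text
time_s: 43.9
position: [457.9, -184.9, 59.8]
eef_rot: [0.093, 0.996, -0.0, -0.001]
force: [-0.0, 0.1, -6.0]
gripper_width: 19.4
finger_force: 30.0
```

Call:
{"method": "move_arm", "body": {"steps": [[[0,0,0,0,0,-0.05,-1],[0,0,0,0,0,-0.1,-1],[0,0,0,0,0,-0.14,-1],[0,0,0,0,0,-0.14,-1],[0,0,0,0,0,-0.14,-1]]]}}

```text
time_s: 44.32
position: [458.7, -185.0, 115.6]
eef_rot: [0.093, 0.996, -0.0, 0.001]
force: [-0.6, 1.0, -6.2]
gripper_width: 19.0
finger_force: 30.0
```

```bash
python3 bolts.py side; python3 -c "
from h import *
plan((571.9,255.6,150,186.35),(571.9,255.6,90,186.35),dmax=155);print('bin')
plan((503.7,-376,150,96.3),(503.7,-376,70,96.3),amax=30)"
```

```text
side bolt 144 x 450.0 y 0.8 ang -3.1 size 37 66 ztop 38.6
t44.4 at [ 458.1 -184.9  114.7] phi 169.3 w 19.2 F [-0.2  0.3 -6.6] j7 1.66 q [ 0.19  0.24  0.08  2.1  -0.02  0.8   1.66]
t44.4 at [ 458.1 -184.9  114.7] phi 169.3 w 19.2 F [-0.2  0.3 -6.6] j7 1.66 q [ 0.19  0.24  0.08  2.1  -0.02  0.8   1.66]
   [-0.0001, -0.0002, -0.0316, -0.025, 0.3783, -0.0295]
   [0.0, 0.0, -0.0316, -0.0623, 0.374, -0.0294]
   [0.0, 0.0, -0.0316, -0.0991, 0.3659, -0.0294]
   [0.0, 0.0, 0.0, 0.0, 0.0, 0.15]
bin
t44.4 at [ 458.1 -184.9  114.7] phi 169.3 w 19.2 F [-0.2  0.3 -6.6] j7 1.66 q [ 0.19  0.24  0.08  2.1  -0.02  0.8   1.66]
   [-0.0001, -0.0001, 0.1352, -0.0669, -0.1495, -0.0294]
   [0.0, 0.0, 0.1352, -0.1225, -0.1086, -0.0294]
   [0.0, 0.0, 0.1352, -0.1564, -0.0485, -0.0294]
   [0.0, 0.0, 0.0, 0.0, 0.0, 0.2]
```

Call:
{"method": "move_arm", "body": {"steps": [[[0,0,-0.004,-0.003,0.05,-0.025,-1],[0,0,-0.01,-0.008,0.125,-0.05,-1],[0,0,-0.017,-0.013,0.21,-0.07,-1],[0,0,-0.024,-0.019,0.295,-0.085,-1],[0,0,-0.0316,-0.025,0.3783,-0.09,-1]]]}}

```text
time_s: 44.78
position: [496.3, -36.6, 150.8]
eef_rot: [0.043, 0.999, -0.0, -0.001]
force: [1.2, 0.3, -5.5]
gripper_width: 19.0
finger_force: 30.0
```

Call:
{"method": "move_arm", "body": {"steps": [[[0,0,-0.006,-0.012,0.075,-0.01,-1],[0,0,-0.012,-0.025,0.15,-0.01,-1],[0,0,-0.019,-0.037,0.225,-0.01,-1],[0,0,-0.025,-0.05,0.3,-0.01,-1],[0,0,-0.0316,-0.0623,0.374,-0.01,-1]]]}}

```text
time_s: 45.2
position: [533.7, 110.0, 153.5]
eef_rot: [-0.006, 1.0, -0.0, -0.001]
force: [1.3, -0.8, -5.4]
gripper_width: 19.3
finger_force: 30.0
```

Call:
{"method": "move_arm", "body": {"steps": [[[0,0,-0.008,-0.023,0.083,0,-1],[0,0,-0.015,-0.045,0.165,0,-1],[0,0,-0.022,-0.067,0.248,0,-1],[0,0,-0.028,-0.086,0.32,0,-1],[0,0,-0.0316,-0.0991,0.3659,0,-1]]]}}

```text
time_s: 45.62
position: [571.5, 258.9, 152.9]
eef_rot: [-0.057, 0.998, 0.0, -0.001]
force: [-0.5, 0.3, -6.3]
gripper_width: 19.3
finger_force: 30.0
```

Call:
{"method": "move_arm", "body": {"steps": [[[0,0,0,0,0,0.03,-1],[0,0,0,0,0,0.07,-1],[0,0,0,0,0,0.11,-1],[0,0,0,0,0,0.14,-1],[0,0,0,0,0,0.15,-1]]]}}

```text
time_s: 46.03
position: [570.7, 254.3, 91.7]
eef_rot: [-0.055, 0.998, -0.001, -0.002]
force: [-1.4, -1.5, -5.7]
gripper_width: 19.2
finger_force: 30.0
```

Call:
{"method": "move_arm", "body": {"steps": [[[0,0,0,0,0,0,-1],[0,0,0,0,0,0,-1],[0,0,0,0,0,0,-1],[0,0,0,0,0,0,-1],[0,0,0,0,0,0,-1]]]}}

```text
time_s: 46.45
position: [572.7, 255.5, 96.0]
eef_rot: [-0.055, 0.998, -0.0, 0.0]
force: [-0.5, 0.6, -6.1]
gripper_width: 19.2
finger_force: 30.0
```

```bash
python3 -c "
from h import *
plan((571.9,255.6,42.5,186.35))"; python3 bolts.py top
```

```text
t46.5 at [572.7 255.5  96. ] phi -173.7 w 19.2 F [-0.5  0.6 -6.1] j7 1.07 q [-0.39  0.47 -0.17  1.8   0.1   0.88  1.07]
   [-0.0, 0.0003, -0.0, 0.0022, 0.0005, 0.1337]
top bolt 313 x 476.3 y 6.3 ang -1.3 size 32 121 ztop 41.0
t46.5 at [572.7 255.5  95.9] phi -173.7 w 19.0 F [-0.9 -0.2 -6. ] j7 1.07 q [-0.39  0.47 -0.17  1.8   0.1   0.88  1.07]
```

Call:
{"method": "move_arm", "body": {"steps": [[[0,0,0,0.002,0,0.025,-1],[0,0,0,0.002,0,0.06,-1],[0,0,0,0.002,0,0.09,-1],[0,0,0,0.002,0,0.11,-1],[0,0,0,0.002,0,0.122,-1]]]}}

```text
time_s: 46.92
position: [570.9, 255.0, 44.8]
eef_rot: [-0.055, 0.998, -0.001, -0.001]
force: [0.2, 0.5, -6.3]
gripper_width: 19.1
finger_force: 30.0
```

Call:
{"method": "move_arm", "body": {"steps": [[[0,0,0,0,0,0.003,-1],[0,0,0,0,0,0.006,-1],[0,0,0,0,0,0.009,-1],[0,0,0,0,0,0.012,-1],[0,0,0,0,0,0.014,-1]]]}}

```text
time_s: 47.33
position: [572.1, 255.5, 42.1]
eef_rot: [-0.055, 0.998, -0.0, 0.001]
force: [-8.9, -3.7, 20.7]
gripper_width: 19.1
finger_force: 30.0
```

Call:
{"method": "move_arm", "body": {"steps": [[[0,0,0,0,0,0,-1],[0,0,0,0,0,0,-0.5],[0,0,0,0,0,0,-0.2],[0,0,0,0,0,0,-0.2],[0,0,0,0,0,0,-0.2]]]}}

```text
time_s: 47.75
position: [571.9, 255.4, 41.1]
eef_rot: [-0.055, 0.998, -0.0, 0.0]
force: [-0.2, -0.0, -0.5]
gripper_width: 36.9
finger_force: 0.0
```

Call:
{"method": "move_arm", "body": {"steps": [[[0,0,0,0,0,-0.03,-0.2],[0,0,0,0,0,-0.08,-0.2],[0,0,0,0,0,-0.15,-0.15],[0,0,0,0,0,-0.2,0],[0,0,0,0,0,-0.25,0.05]]]}}

```text
time_s: 48.17
position: [571.8, 255.5, 143.2]
eef_rot: [-0.055, 0.998, 0.0, 0.001]
force: [-0.0, 0.3, 0.5]
gripper_width: 48.0
finger_force: 0.0
```

Call:
{"method": "move_arm", "body": {"steps": [[[0,0,0,0,0,0,0.05],[0,0,0,0,0,0,0.05],[0,0,0,0,0,0,0.05],[0,0,0,0,0,0,0.05],[0,0,0,0,0,0,0.05]]]}}

```text
time_s: 48.58
position: [571.1, 255.1, 140.0]
eef_rot: [-0.055, 0.998, -0.001, -0.001]
force: [-0.1, 0.2, 0.1]
gripper_width: 49.0
finger_force: 0.0
```

```bash
python3 bolts.py side top;python3 -c "
from h import *
plan((476.3,6.4,135,178.7),(476.3,6.4,80,178.7),dmax=140)"
```

```text
side bolt 263 x 477.2 y 0.8 ang -0.3 size 35 121 ztop 39.1
top bolt 313 x 476.4 y 6.3 ang -1.3 size 32 120 ztop 40.4
t48.7 at [571.2 255.2 140.2] phi -173.6 w 49.3 F [0.8 0.9 0.3] j7 1.08 q [-0.38  0.42 -0.18  1.77  0.09  0.96  1.08]
t48.7 at [571.2 255.2 140.2] phi -173.6 w 49.3 F [0.8 0.9 0.3] j7 1.08 q [-0.38  0.42 -0.18  1.77  0.09  0.96  1.08]
   [-0.0003, -0.0004, 0.0213, 0.1524, -0.2959, 0.0069]
   [0.0, 0.0, 0.0213, 0.1323, -0.3054, 0.0064]
   [0.0, 0.0, -0.0, 0.0, 0.0, 0.1375]
```

Call:
{"method": "move_arm", "body": {"steps": [[[0,0,0.004,0.025,-0.05,0,0.05],[0,0,0.008,0.055,-0.11,0,0.05],[0,0,0.012,0.088,-0.17,0,0.05],[0,0,0.017,0.12,-0.235,0,0.05],[0,0,0.0213,0.1524,-0.2959,0,0.05]]]}}

```text
time_s: 49.1
position: [523.4, 129.6, 140.5]
eef_rot: [-0.022, 1.0, -0.0, -0.0]
force: [0.6, -0.2, 0.6]
gripper_width: 49.8
finger_force: 0.0
```

Call:
{"method": "move_arm", "body": {"steps": [[[0,0,0.005,0.03,-0.07,0,0.05],[0,0,0.01,0.06,-0.14,0,0.05],[0,0,0.015,0.09,-0.205,0,0.05],[0,0,0.019,0.115,-0.265,0.005,0.05],[0,0,0.0213,0.1323,-0.3054,0.01,0.05]]]}}

```text
time_s: 49.52
position: [475.5, 4.2, 136.8]
eef_rot: [0.013, 1.0, -0.0, -0.0]
force: [0.0, -0.5, -1.4]
gripper_width: 49.5
finger_force: 0.0
```

Call:
{"method": "move_arm", "body": {"steps": [[[0,0,0,0,0,0.05,0.05],[0,0,0,0,0,0.1,0.05],[0,0,0,0,0,0.14,0.05],[0,0,0,0,0,0.14,0.05],[0,0,0,0,0,0.14,0.05]]]}}

```text
time_s: 49.93
position: [476.1, 6.6, 80.6]
eef_rot: [0.011, 1.0, -0.0, -0.001]
force: [0.8, 0.0, 0.4]
gripper_width: 49.5
finger_force: 0.0
```

```bash
python3 bolts.py side;python3 tray.py; python3 -c "
from h import *
plan((476.3,6.4,11.8,178.7))"
```

```text
side bolt 258 x 476.7 y 2.2 ang -1.7 size 36 119 ztop 38.8
t50.0 at [476.7   6.6  81.3] phi 178.7 w 49.4 F [-0.   1.   0.1] j7 1.37 q [-0.08  0.27 -0.08  2.15  0.03  0.72  1.37]
top intray 319 x [-59.5  57.4] y [-66.8 -36.7] z 64.8
top intray 332 x [-59.   58.3] y [-14.9  15.5] z 65.1
top intray 289 x [-58.9  57.6] y [36.9 64.5] z 65.1
side intray 30 x [-58.7 -41.3] y [29.9 63.6] z 65.3
side intray 59 x [36.5 59.7] y [-73.4 -15.9] z 66.0
t50.1 at [477.2   6.7  81.9] phi 178.7 w 49.3 F [-0.3  0.1  0.5] j7 1.37 q [-0.08  0.27 -0.08  2.15  0.03  0.72  1.37]
   [-0.0001, 0.0004, -0.0001, 0.0025, -0.0007, 0.1752]
```

Call:
{"method": "move_arm", "body": {"steps": [[[0,0,0,0.001,0,0.05,0.05],[0,0,0,0.001,0,0.1,0.05],[0,0,0,0.001,0,0.14,0.05],[0,0,0,0.001,0,0.173,0.05],[0,0,0,0.001,0,0.173,0.05]]]}}

```text
time_s: 50.5
position: [475.5, 6.6, 10.6]
eef_rot: [0.011, 1.0, -0.0, -0.001]
force: [-1.3, 0.2, -0.1]
gripper_width: 49.4
finger_force: 0.0
```

Call:
{"method": "move_arm", "body": {"steps": [[[0,0,0,0,0,0,-1],[0,0,0,0,0,0,-1],[0,0,0,0,0,0,-1],[0,0,0,0,0,0,-1],[0,0,0,0,0,0,-1]]]}}

```text
time_s: 50.92
position: [476.7, 6.5, 12.5]
eef_rot: [0.012, 1.0, -0.0, 0.001]
force: [-0.8, 2.4, 4.8]
gripper_width: 19.5
finger_force: 17.9
```

Call:
{"method": "move_arm", "body": {"steps": [[[0,0,0,0,0,0,-1],[0,0,0,0,0,0,-1],[0,0,0,0,0,-0.04,-1],[0,0,0,0,0,-0.08,-1],[0,0,0,0,0,-0.12,-1]]]}}

```text
time_s: 51.33
position: [475.8, 6.5, 60.3]
eef_rot: [0.011, 1.0, -0.0, -0.0]
force: [0.3, -0.7, -1.6]
gripper_width: 19.0
finger_force: 30.0
```

Call:
{"method": "move_arm", "body": {"steps": [[[0,0,0,0,0,-0.05,-1],[0,0,0,0,0,-0.1,-1],[0,0,0,0,0,-0.14,-1],[0,0,0,0,0,-0.14,-1],[0,0,0,0,0,-0.14,-1]]]}}

```text
time_s: 51.75
position: [476.5, 6.6, 116.2]
eef_rot: [0.012, 1.0, -0.0, 0.001]
force: [-0.0, 0.5, -3.0]
gripper_width: 18.9
finger_force: 30.0
```

```bash
python3 bolts.py side; python3 -c "
from h import *
plan((503.7,-376,150,96.3),(503.7,-376,70,96.3),amax=28,dmax=140)"
```

```text
t51.8 at [475.9   6.5 115.4] phi 178.7 w 19.1 F [ 0.3  0.5 -3.3] j7 1.37 q [-0.08  0.22 -0.08  2.12  0.03  0.8   1.37]
t51.8 at [475.9   6.5 115.4] phi 178.7 w 19.1 F [ 0.3  0.5 -3.3] j7 1.37 q [-0.08  0.22 -0.08  2.12  0.03  0.8   1.37]
   [-0.0002, 0.0, 0.1526, -0.0304, -0.3182, -0.0287]
   [0.0, 0.0, 0.1526, -0.1737, -0.2683, -0.0288]
   [0.0, 0.0, 0.1526, -0.2779, -0.1579, -0.0288]
   [0.0, 0.0, 0.0, 0.0, 0.0, 0.2]
```

Aluminium, so it goes to the bin.

Call:
{"method": "move_arm", "body": {"steps": [[[0,0,0.024,-0.004,-0.045,-0.01,-1],[0,0,0.054,-0.01,-0.11,-0.02,-1],[0,0,0.086,-0.016,-0.175,-0.03,-1],[0,0,0.12,-0.023,-0.245,-0.03,-1],[0,0,0.1526,-0.0304,-0.3182,-0.03,-1]]]}}

```text
time_s: 52.22
position: [484.8, -121.9, 126.8]
eef_rot: [0.251, 0.968, -0.0, -0.001]
force: [1.3, 0.3, -2.6]
gripper_width: 19.4
finger_force: 30.0
```

Call:
{"method": "move_arm", "body": {"steps": [[[0,0,0.031,-0.035,-0.054,-0.005,-1],[0,0,0.061,-0.07,-0.107,-0.01,-1],[0,0,0.092,-0.104,-0.161,-0.015,-1],[0,0,0.122,-0.139,-0.215,-0.02,-1],[0,0,0.1526,-0.1737,-0.2683,-0.03,-1]]]}}

```text
time_s: 52.63
position: [493.7, -249.5, 138.2]
eef_rot: [0.473, 0.881, -0.001, -0.001]
force: [1.0, 0.0, -2.9]
gripper_width: 19.3
finger_force: 30.0
```

Call:
{"method": "move_arm", "body": {"steps": [[[0,0,0.034,-0.062,-0.035,-0.01,-1],[0,0,0.068,-0.124,-0.07,-0.02,-1],[0,0,0.1,-0.182,-0.104,-0.03,-1],[0,0,0.13,-0.237,-0.135,-0.03,-1],[0,0,0.1526,-0.2779,-0.1579,-0.03,-1]]]}}

```text
time_s: 53.05
position: [503.0, -378.1, 150.5]
eef_rot: [0.67, 0.743, -0.001, -0.0]
force: [-0.4, 0.5, -3.2]
gripper_width: 19.2
finger_force: 30.0
```

Call:
{"method": "move_arm", "body": {"steps": [[[0,0,0,0,0,0.02,-1],[0,0,0,0,0,0.06,-1],[0,0,0,0,0,0.1,-1],[0,0,0,0,0,0.14,-1],[0,0,0,0,0,0.15,-1]]]}}

```text
time_s: 53.47
position: [502.2, -374.3, 88.0]
eef_rot: [0.667, 0.745, -0.001, -0.002]
force: [-0.9, 0.0, -3.1]
gripper_width: 19.2
finger_force: 30.0
```

Call:
{"method": "move_arm", "body": {"steps": [[[0,0,0,0,0,0,-1],[0,0,0,0,0,0,-1],[0,0,0,0,0,0,-1],[0,0,0,0,0,0,-1],[0,0,0,0,0,0,-1]]]}}

```text
time_s: 53.88
position: [504.3, -376.1, 92.7]
eef_rot: [0.667, 0.745, -0.0, 0.001]
force: [0.4, -0.6, -3.4]
gripper_width: 19.3
finger_force: 30.0
```

```bash
python3 -c "
from h import *
plan((503.7,-376,11.5,96.3))"; python3 tray.py; python3 binb.py
```

```text
t53.9 at [ 504.3 -376.1   92.7] phi 96.3 w 19.3 F [ 0.4 -0.6 -3.4] j7 0.82 q [ 0.29  0.49  0.33  1.83 -0.2   0.86  0.82]
   [0.0003, 0.0003, -0.0001, 0.0007, -0.0015, 0.2029]
top intray 319 x [-60.  57.] y [-66.6 -36.1] z 64.5
top intray 327 x [-58.7  58.2] y [-14.8  15.2] z 64.8
top intray 290 x [-59.4  57.6] y [36.8 64.5] z 64.9
side intray 356 x [-58.4  34.8] y [-70.3  56.9] z 61.9
top inbin 197 x [66.3 94.1] y [-23.6  61.6] z 38.7
top inbin 184 x [13.2 41.9] y [-15.8  62.8] z 38.6
side inbin 426 x [65.1 95.3] y [-60.5  56.6] z 39.2
side inbin 244 x [12.  41.5] y [-59.6  41.1] z 38.9
```

Call:
{"method": "move_arm", "body": {"steps": [[[0,0,0,0.001,-0.002,0.05,-1],[0,0,0,0.001,-0.002,0.1,-1],[0,0,0,0.001,-0.002,0.145,-1],[0,0,0,0.001,-0.002,0.175,-1],[0,0,0,0.001,-0.002,0.19,-1]]]}}

```text
time_s: 54.5
position: [502.4, -375.3, 14.4]
eef_rot: [0.667, 0.745, -0.0, -0.001]
force: [0.7, -0.9, -2.5]
gripper_width: 19.4
finger_force: 30.0
```

Call:
{"method": "move_arm", "body": {"steps": [[[0,0,0,0,0,0.003,-1],[0,0,0,0,0,0.006,-1],[0,0,0,0,0,0.009,-1],[0,0,0,0,0,0.012,-1],[0,0,0,0,0,0.014,-1]]]}}

```text
time_s: 54.92
position: [503.6, -376.1, 11.4]
eef_rot: [0.667, 0.745, 0.0, 0.001]
force: [-5.2, 5.3, 22.0]
gripper_width: 19.1
finger_force: 30.0
```

Call:
{"method": "move_arm", "body": {"steps": [[[0,0,0,0,0,0,-1],[0,0,0,0,0,0,-0.5],[0,0,0,0,0,0,-0.4],[0,0,0,0,0,0,-0.4],[0,0,0,0,0,0,-0.4]]]}}

```text
time_s: 55.33
position: [503.2, -375.8, 10.5]
eef_rot: [0.667, 0.745, -0.0, 0.0]
force: [-0.1, 0.2, 1.0]
gripper_width: 28.2
finger_force: 0.0
```

Call:
{"method": "move_arm", "body": {"steps": [[[0,0,0,0,0,-0.02,-0.4],[0,0,0,0,0,-0.08,-0.4],[0,0,0,0,0,-0.16,-0.3],[0,0,0,0,0,-0.26,-0.1],[0,0,0,0,0,-0.34,0.05]]]}}

```text
time_s: 55.75
position: [502.9, -376.0, 149.2]
eef_rot: [0.667, 0.745, -0.0, 0.001]
force: [1.1, -0.4, -0.7]
gripper_width: 42.4
finger_force: 0.0
```

Call:
{"method": "move_arm", "body": {"steps": [[[0,0,0,0,0,0,0.05],[0,0,0,0,0,0,0.05],[0,0,0,0,0,0,0.05],[0,0,0,0,0,0,0.05],[0,0,0,0,0,0,0.05]]]}}

```text
time_s: 56.17
position: [502.5, -375.3, 145.2]
eef_rot: [0.667, 0.745, -0.0, -0.001]
force: [0.7, -0.3, 0.5]
gripper_width: 49.5
finger_force: 0.0
```

```bash
python3 pm.py; python3 -c "
from h import *
for n in('top','side'):
    r=get(n);P=cloud(r);rd=mask(r,(0,110,50),(8,255,255))|mask(r,(172,110,50),(180,255,255))
    m=rd&(P[...,2]>103)&(abs(P[...,0]-585)<70)&(abs(P[...,1]-138)<70);q=P[m];print(n,m.sum(),(q.max(0)+q.min(0))/2)
plan((541,131,145,190.9,1),(541,131,80,190.9),dmax=140)"
```

```text
top ptr 1008 [[224.2 235.1]] [-83.38  -0.62]
top mark 345 [[224.8 239.4]] [-96.38   0.39]
side ptr 272 [[273.6 161.6]] [-81.08   2.62]
side mark 77 [[270.9 163.8]] [-93.25   0.9 ]
top 47 [542.60869092 130.97219339 109.80082773]
side 23 [542.8080659  126.55755294 108.13043882]
t56.4 at [ 502.8 -375.5  145.7] phi 96.3 w 49.5 F [0.3 0.1 0.9] j7 0.80 q [ 0.27  0.42  0.35  1.79 -0.17  0.96  0.8 ]
   [-0.0003, -0.0001, -0.1314, 0.3121, 0.0583, 0.0004]
   [0.0, 0.0, -0.1314, 0.2625, 0.1787, 0.0004]
   [0.0, 0.0, -0.1314, 0.1687, 0.269, 0.0004]
   [0.0, 0.0, -0.1314, 0.0466, 0.314, 0.0004]
   [0.0, 0.0, 0.0, 0.0, 0.0, 0.1625]
```

Call:
{"method": "move_arm", "body": {"steps": [[[0,0,-0.02,0.05,0.01,0,0.05],[0,0,-0.046,0.11,0.02,0,0.05],[0,0,-0.074,0.175,0.033,0,0.05],[0,0,-0.103,0.243,0.045,0,0.05],[0,0,-0.1314,0.3121,0.0583,0,0.05]]]}}

```text
time_s: 56.78
position: [512.3, -247.5, 146.1]
eef_rot: [0.498, 0.867, -0.0, -0.0]
force: [-0.7, -0.7, -0.9]
gripper_width: 49.3
finger_force: 0.0
```

Call:
{"method": "move_arm", "body": {"steps": [[[0,0,-0.026,0.052,0.036,0,0.05],[0,0,-0.053,0.105,0.072,0,0.05],[0,0,-0.079,0.158,0.107,0,0.05],[0,0,-0.105,0.21,0.143,0,0.05],[0,0,-0.1314,0.2625,0.1787,0,0.05]]]}}

```text
time_s: 57.2
position: [521.9, -120.7, 146.2]
eef_rot: [0.31, 0.951, -0.0, 0.0]
force: [-0.4, -0.7, -0.3]
gripper_width: 49.4
finger_force: 0.0
```

Call:
{"method": "move_arm", "body": {"steps": [[[0,0,-0.026,0.034,0.054,0,0.05],[0,0,-0.053,0.067,0.108,0,0.05],[0,0,-0.079,0.101,0.161,0,0.05],[0,0,-0.105,0.135,0.215,0,0.05],[0,0,-0.1314,0.1687,0.269,0,0.05]]]}}

```text
time_s: 57.62
position: [531.4, 5.9, 146.2]
eef_rot: [0.108, 0.994, -0.0, 0.0]
force: [0.5, -0.1, -0.2]
gripper_width: 49.1
finger_force: 0.0
```

Call:
{"method": "move_arm", "body": {"steps": [[[0,0,-0.03,0.011,0.072,0,0.05],[0,0,-0.06,0.021,0.144,0,0.05],[0,0,-0.088,0.031,0.21,0,0.05],[0,0,-0.112,0.04,0.268,0,0.05],[0,0,-0.1314,0.0466,0.314,0,0.05]]]}}

```text
time_s: 58.03
position: [540.8, 133.4, 146.1]
eef_rot: [-0.098, 0.995, -0.0, -0.0]
force: [0.3, 0.2, 0.5]
gripper_width: 49.2
finger_force: 0.0
```

Call:
{"method": "move_arm", "body": {"steps": [[[0,0,0,0,0,0,0.2],[0,0,0,0,0,0,0.2],[0,0,0,0,0,0,0.2],[0,0,0,0,0,0,0.2],[0,0,0,0,0,0,0.2]]]}}

```text
time_s: 58.45
position: [541.3, 129.8, 146.1]
eef_rot: [-0.094, 0.996, -0.0, -0.0]
force: [0.6, 0.2, -0.4]
gripper_width: 56.1
finger_force: 0.0
```

```bash
python3 -c "
from h import *
plan((541.4,131,80,190.9));r=get('side');cv2.imwrite('pics/s3.png',r['frame'][80:360,200:480].repeat(2,0).repeat(2,1))"; python3 binb.py
```

```text
t58.5 at [541.3 129.8 146.1] phi -169.2 w 56.1 F [ 0.6  0.2 -0.4] j7 1.35 q [-0.22  0.3  -0.15  1.92  0.06  0.92  1.35]
   [-0.0003, -0.0001, -0.0006, -0.0007, 0.003, 0.1653]
top inbin 290 x [66.3 94.3] y [-54.5  61.5] z 40.0
top inbin 292 x [13.3 41.7] y [-53.4  62.4] z 39.6
top inbin 299 x [-40.6 -12.5] y [-53.8  63.4] z 39.8
side inbin 422 x [65.2 95.3] y [-60.5  57.4] z 39.0
side inbin 434 x [11.8 41.6] y [-59.9  58.9] z 39.1
side inbin 453 x [-42.6 -12.9] y [-58.9  60.1] z 38.8
```

View pics/s3.png

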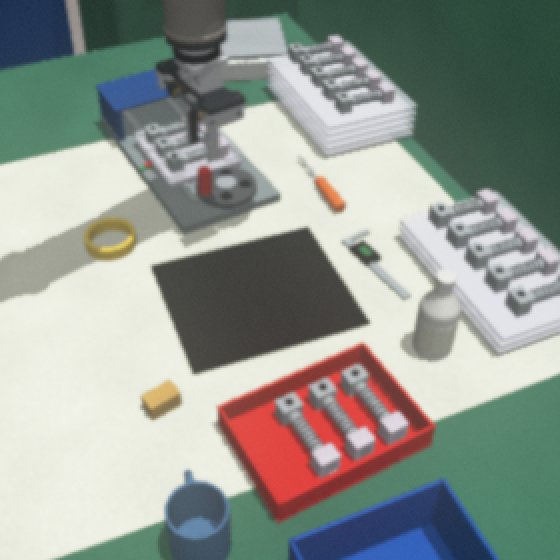

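The side view shows the mat empty, three bolts flat side by side in the bin at about (345,415), and three in the tray at (180,150). The gripper is above the handle at (205,180).

Call:
{"method": "move_arm", "body": {"steps": [[[0,0,0,-0.001,0.003,0.04,0.2],[0,0,0,-0.001,0.003,0.08,0.2],[0,0,0,-0.001,0.003,0.12,0.1],[0,0,0,-0.001,0.003,0.15,0],[0,0,0,-0.001,0.003,0.165,0]]]}}

```text
time_s: 59.02
position: [540.8, 131.7, 78.6]
eef_rot: [-0.095, 0.995, -0.0, -0.001]
force: [0.5, 0.5, -0.9]
gripper_width: 47.3
finger_force: 0.0
```

Call:
{"method": "move_arm", "body": {"steps": [[[0,0,0,0,0,0,0],[0,0,0,0,0,0,-1],[0,0,0,0,0,0,-1],[0,0,0,0,0,0,-1],[0,0,0,0,0,0,-1]]]}}

```text
time_s: 59.43
position: [541.9, 131.9, 80.8]
eef_rot: [-0.095, 0.995, -0.0, 0.0]
force: [-1.3, -6.1, 4.0]
gripper_width: 24.1
finger_force: 4.8
```

Call:
{"method": "move_arm", "body": {"steps": [[[0,0,0,0,0,0,-1],[0,0,0,0,0,0,-1],[0,0,0,0,0,0,-1],[0,0,0,0,0,0,-1],[0,0,0,0,0,0,-1]]]}}

```text
time_s: 59.85
position: [541.8, 131.9, 80.8]
eef_rot: [-0.095, 0.996, -0.0, 0.0]
force: [-0.2, -2.6, 6.2]
gripper_width: 23.4
finger_force: 30.0
```

Call:
{"method": "move_arm", "body": {"steps": [[[0,0,0.0278,-0.0004,0.0091,0,-1],[0,0,0.0556,-0.0016,0.0182,0,-1],[0,0,0.0833,-0.0036,0.0272,0,-1],[0,0,0.1111,-0.0063,0.0359,0,-1],[0,0,0.1389,-0.0098,0.0444,0,-1]]]}}

```text
time_s: 60.27
position: [543.0, 149.8, 80.8]
eef_rot: [0.125, 0.992, -0.0, 0.001]
force: [5.3, -6.1, 1.7]
gripper_width: 23.4
finger_force: 30.0
```

Call:
{"method": "move_arm", "body": {"steps": [[[0,0,0.0278,-0.0004,0.0091,0,-1],[0,0,0.0556,-0.0016,0.0182,0,-1],[0,0,0.0833,-0.0036,0.0272,0,-1],[0,0,0.1111,-0.0063,0.0359,0,-1],[0,0,0.1389,-0.0098,0.0444,0,-1]]]}}

```text
time_s: 60.68
position: [551.6, 165.6, 80.8]
eef_rot: [0.337, 0.941, -0.0, 0.001]
force: [6.8, -7.7, 0.6]
gripper_width: 23.1
finger_force: 30.0
```

```bash
python3 -c "
from h import *
plan();c=np.array([585.1,137.7]);p=pose()[0][:2]-c;print(np.hypot(*p),np.degrees(np.arctan2(p[1],p[0])))"
```

```text
t60.7 at [551.6 165.6  80.8] phi 140.6 w 23.1 F [ 6.8 -7.7  0.6] j7 0.50 q [-0.44  0.41  0.04  1.94 -0.02  0.79  0.5 ]
43.555479760317105 140.2280459665344
```

Call:
{"method": "move_arm", "body": {"steps": [[[0,0,0.0278,-0.0014,0.0091,0,-1],[0,0,0.0556,-0.0036,0.0182,0,-1],[0,0,0.0833,-0.0056,0.0272,0,-1],[0,0,0.1111,-0.0083,0.0359,0,-1],[0,0,0.1389,-0.0118,0.0444,0,-1]]]}}

```text
time_s: 61.1
position: [566.1, 176.2, 80.8]
eef_rot: [0.533, 0.846, -0.0, 0.001]
force: [3.3, -8.6, 4.9]
gripper_width: 23.3
finger_force: 30.0
```

Call:
{"method": "move_arm", "body": {"steps": [[[0,0,0.0278,-0.0004,0.0091,0,-1],[0,0,0.0556,-0.0016,0.0182,0,-1],[0,0,0.0833,-0.0036,0.0272,0,-1],[0,0,0.1111,-0.0063,0.0359,0,-1],[0,0,0.1389,-0.0098,0.0444,0,-1]]]}}

```text
time_s: 61.52
position: [583.7, 179.9, 80.8]
eef_rot: [0.703, 0.711, -0.0, 0.001]
force: [1.6, -11.2, 7.3]
gripper_width: 23.7
finger_force: 30.0
```

Call:
{"method": "move_arm", "body": {"steps": [[[0,0,0.0278,-0.0004,0.0091,0,-1],[0,0,0.0556,-0.0016,0.0182,0,-1],[0,0,0.0833,-0.0036,0.0272,0,-1],[0,0,0.1111,-0.0063,0.0359,0,-1],[0,0,0.1389,-0.0098,0.0444,0,-1]]]}}

```text
time_s: 61.93
position: [600.8, 176.2, 80.8]
eef_rot: [0.841, 0.542, -0.0, 0.001]
force: [-3.1, -9.9, 9.8]
gripper_width: 23.5
finger_force: 30.0
```

Call:
{"method": "move_arm", "body": {"steps": [[[0,0,0.0278,-0.0004,0.0091,0,-1],[0,0,0.0556,-0.0016,0.0182,0,-1],[0,0,0.0833,-0.0036,0.0272,0,-1],[0,0,0.1111,-0.0063,0.0359,0,-1],[0,0,0.1389,-0.0098,0.0444,0,-1]]]}}

```text
time_s: 62.35
position: [614.9, 166.2, 80.7]
eef_rot: [0.938, 0.347, -0.0, 0.0]
force: [-6.7, -5.5, 11.9]
gripper_width: 23.3
finger_force: 30.0
```

```bash
cat > w.py <<'E'
from h import *
p,f,X,s=pose();print("phi",f,"F tool(radial,tang)",np.round(X.T@s["force"],1),"pos",np.round(p,1),"j7",s["qpos"][6])
pointer()
E
python3 w.py
```

```text
phi 40.61663015987743 F tool(radial,tang) [ -8.7  -0.2 -11.8] pos [614.9 166.2  80.7] j7 -0.9614821370172464
ptr/mark 16 [-83.3070205   64.69803791] [-89.59578687  59.91651773] [-76.53216867  70.0172284 ]
ptr/mark 0 None
```

Call:
{"method": "move_arm", "body": {"steps": [[[0,0,0.0278,-0.001,0.0091,0,-1],[0,0,0.0556,-0.003,0.0182,0,-1],[0,0,0.0833,-0.005,0.0272,0,-1],[0,0,0.1111,-0.008,0.0359,0,-1],[0,0,0.1389,-0.0115,0.0444,0,-1]]]}}

```text
time_s: 62.82
position: [623.8, 150.8, 80.8]
eef_rot: [0.991, 0.136, 0.001, -0.0]
force: [-0.0, -1.1, 4.5]
gripper_width: 23.4
finger_force: 30.0
```

Call:
{"method": "move_arm", "body": {"steps": [[[0,0,0.0278,-0.0004,0.0091,0,-1],[0,0,0.0556,-0.0016,0.0182,0,-1],[0,0,0.0833,-0.0036,0.0272,0,-1],[0,0,0.1111,-0.0063,0.0359,0,-1],[0,0,0.1389,-0.0098,0.0444,0,-1]]]}}

```text
time_s: 63.23
position: [625.4, 132.5, 80.8]
eef_rot: [0.997, -0.081, 0.001, -0.0]
force: [3.8, -0.5, 1.9]
gripper_width: 23.0
finger_force: 30.0
```

Call:
{"method": "move_arm", "body": {"steps": [[[0,0,0.0111,-0.0001,0.0037,0,-1],[0,0,0.0222,-0.0003,0.0073,0,-1],[0,0,0.0333,-0.0006,0.011,0,-1],[0,0,0.0444,-0.001,0.0146,0,-1],[0,0,0.0556,-0.0016,0.0182,0,-1]]]}}

```text
time_s: 63.65
position: [623.8, 125.3, 80.8]
eef_rot: [0.986, -0.167, 0.001, -0.0]
force: [5.7, -2.4, 1.2]
gripper_width: 23.6
finger_force: 30.0
```

```bash
python3 w.py
```

```text
phi -19.20972769877309 F tool(radial,tang) [ 6.1  0.4 -1.2] pos [623.8 125.3  80.8] j7 -1.7624862727939985
ptr/mark 0 None  
ptr/mark 0 None
```

Call:
{"method": "move_arm", "body": {"steps": [[[0,0,0.006,0,0.002,0,-1],[0,0,0.012,-0.0001,0.004,0,-1],[0,0,0.018,-0.0002,0.0059,0,-1],[0,0,0.024,-0.0003,0.0079,0,-1],[0,0,0.03,-0.0005,0.0099,0,-1]]]}}

```text
time_s: 64.12
position: [622.4, 121.5, 80.8]
eef_rot: [0.977, -0.213, 0.001, 0.0]
force: [6.0, -2.6, 0.4]
gripper_width: 23.3
finger_force: 30.0
```

Call:
{"method": "move_arm", "body": {"steps": [[[0,0,0.004,0,0.0013,0,-1],[0,0,0.008,0,0.0026,0,-1],[0,0,0.012,-0.0001,0.004,0,-1],[0,0,0.016,-0.0002,0.0053,0,-1],[0,0,0.02,-0.0003,0.0066,0,-1]]]}}

```text
time_s: 64.53
position: [621.3, 119.1, 80.8]
eef_rot: [0.97, -0.243, 0.002, -0.0]
force: [6.8, -2.9, 0.3]
gripper_width: 23.5
finger_force: 30.0
```

```bash
python3 w.py
```

```text
phi -28.159802608403 F tool(radial,tang) [ 7.3 -0.7 -0.3] pos [621.3 119.1  80.8] j7 -1.8819638782600139
ptr/mark 0 None  
ptr/mark 0 None
```

Call:
{"method": "move_arm", "body": {"steps": [[[0,0,0.004,0,0.0013,0,-1],[0,0,0.008,0,0.0026,0,-1],[0,0,0.012,-0.0001,0.004,0,-1],[0,0,0.016,-0.0002,0.0053,0,-1],[0,0,0.02,-0.0003,0.0066,0,-1]]]}}

```text
time_s: 65.0
position: [620.0, 116.7, 80.8]
eef_rot: [0.962, -0.274, 0.002, -0.0]
force: [7.0, -3.4, -0.4]
gripper_width: 23.3
finger_force: 30.0
```

Call:
{"method": "move_arm", "body": {"steps": [[[0,0,0.004,0,0.0013,0,-1],[0,0,0.008,0,0.0026,0,-1],[0,0,0.012,-0.0001,0.004,0,-1],[0,0,0.016,-0.0002,0.0053,0,-1],[0,0,0.02,-0.0003,0.0066,0,-1]]]}}

```text
time_s: 65.42
position: [618.6, 114.4, 80.8]
eef_rot: [0.953, -0.304, 0.002, -0.0]
force: [7.6, -4.4, -0.5]
gripper_width: 23.4
finger_force: 30.0
```

```bash
python3 w.py;python3 -c "
from h import *
r=get('side');cv2.imwrite('pics/s4.png',cv2.resize(r['frame'][90:220,220:380],None,fx=4,fy=4));r=get('top');P=cloud(r);rd=mask(r,(0,90,40),(9,255,255))|mask(r,(171,90,40),(180,255,255))
m=rd&(P[...,1]>330)&(P[...,1]<460)&(P[...,0]>440)&(P[...,0]<510);v,u=np.nonzero(m);print(len(u));q=(ray(r,np.c_[u,v].astype(float),24)[:,:2]-O)@np.c_[XA,YA] if len(u) else None;print(q.mean(0) if len(u) else '')"
```

```text
phi -35.37027635937498 F tool(radial,tang) [ 8.7 -0.8  0.5] pos [618.6 114.4  80.8] j7 -1.9785217430903475
ptr/mark 0 None  
ptr/mark 0 None  
0
```

View pics/s4.png

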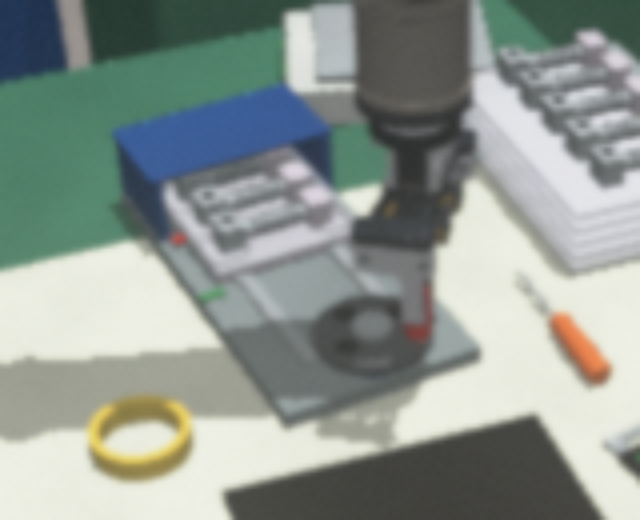

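The side crop shows the tray mostly under the hood, with the pointer at (178,239). It is still moving, and no stop has been felt yet.

Call:
{"method": "move_arm", "body": {"steps": [[[0,0,0.004,0.001,0.0013,0,-1],[0,0,0.008,0.002,0.0026,0,-1],[0,0,0.012,0.002,0.004,0,-1],[0,0,0.016,0.002,0.0053,0,-1],[0,0,0.02,0.0017,0.0066,0,-1]]]}}

```text
time_s: 65.98
position: [617.0, 112.2, 80.8]
eef_rot: [0.943, -0.334, 0.001, -0.0]
force: [5.9, -2.0, 5.0]
gripper_width: 23.3
finger_force: 30.0
```

Call:
{"method": "move_arm", "body": {"steps": [[[0,0,0.004,0,0.0013,0,-1],[0,0,0.008,0,0.0026,0,-1],[0,0,0.012,-0.0001,0.004,0,-1],[0,0,0.016,-0.0002,0.0053,0,-1],[0,0,0.02,-0.0003,0.0066,0,-1]]]}}

```text
time_s: 66.4
position: [615.3, 110.1, 80.8]
eef_rot: [0.932, -0.363, 0.001, -0.0]
force: [5.7, -3.4, 5.8]
gripper_width: 23.5
finger_force: 30.0
```

```bash
python3 w.py
```

```text
phi -42.59032222042691 F tool(radial,tang) [ 6.5 -1.4 -5.8] pos [615.3 110.1  80.8] j7 -2.0749254254216907
ptr/mark 0 None  
ptr/mark 0 None
```

Call:
{"method": "move_arm", "body": {"steps": [[[0,0,0.004,0,0.0013,0,-1],[0,0,0.008,0,0.0026,0,-1],[0,0,0.012,-0.0001,0.004,0,-1],[0,0,0.016,-0.0002,0.0053,0,-1],[0,0,0.02,-0.0003,0.0066,0,-1]]]}}

```text
time_s: 66.87
position: [613.5, 108.1, 80.8]
eef_rot: [0.92, -0.392, 0.001, -0.0]
force: [5.9, -3.7, 4.6]
gripper_width: 23.9
finger_force: 30.0
```

Call:
{"method": "move_arm", "body": {"steps": [[[0,0,0.004,0,0.0013,0,-1],[0,0,0.008,0,0.0026,0,-1],[0,0,0.012,-0.0001,0.004,0,-1],[0,0,0.016,-0.0002,0.0053,0,-1],[0,0,0.02,-0.0003,0.0066,0,-1]]]}}

```text
time_s: 67.28
position: [611.6, 106.3, 80.8]
eef_rot: [0.907, -0.421, 0.001, -0.0]
force: [5.7, -4.2, 4.8]
gripper_width: 23.5
finger_force: 30.0
```

```bash
python3 w.py
```

```text
phi -49.803140213423426 F tool(radial,tang) [ 6.9 -1.6 -4.7] pos [611.6 106.3  80.8] j7 -2.172201032615426
ptr/mark 0 None  
ptr/mark 0 None
```

Call:
{"method": "move_arm", "body": {"steps": [[[0,0,0.004,0,0.0013,0,-1],[0,0,0.008,0,0.0026,0,-1],[0,0,0.012,-0.0001,0.004,0,-1],[0,0,0.016,-0.0002,0.0053,0,-1],[0,0,0.02,-0.0003,0.0066,0,-1]]]}}

```text
time_s: 67.75
position: [609.4, 104.6, 80.8]
eef_rot: [0.893, -0.449, 0.001, -0.0]
force: [6.6, -4.9, 4.2]
gripper_width: 23.4
finger_force: 30.0
```

```bash
cat > ps.py <<'E'
from h import *
for n in ("side","top"):
    r=get(n);f=r["frame"].astype(float);roi=np.zeros(f.shape[:2],np.uint8)
    poly=[O+a*XA+t*YA for a,t in((-102,60),(-72,60),(-72,135),(-102,135))]
    cv2.fillPoly(roi,[np.round(proj(r,[[*p,24] for p in poly])).astype(np.int32)],1)
    w=np.clip(f[...,2]-np.maximum(f[...,1],f[...,0])-15,0,None)*roi
    v,u=np.mgrid[:400,:640]
    if w.sum()>60: uv=[[(u*w).sum()/w.sum(),(v*w).sum()/w.sum()]];print(n,w.sum(),np.round(uv,1),(ray(r,uv,26)[0,:2]-O)@np.c_[XA,YA])
E
python3 w.py; python3 ps.py
```

```text
phi -53.40604593860081 F tool(radial,tang) [ 7.9 -2.4 -4.1] pos [609.4 104.6  80.8] j7 -2.2209912677960153
ptr/mark 0 None  
ptr/mark 0 None  
side 417.0 [[263.6 148.3]] [-80.51093681 107.77291717]
```

Call:
{"method": "move_arm", "body": {"steps": [[[0,0,0.004,0.0008,0.0013,0,-1],[0,0,0.008,0.001,0.0026,0,-1],[0,0,0.012,0.001,0.004,0,-1],[0,0,0.016,0.0008,0.0053,0,-1],[0,0,0.02,0.0007,0.0066,0,-1]]]}}

```text
time_s: 68.32
position: [607.8, 103.5, 80.8]
eef_rot: [0.879, -0.477, 0.001, -0.001]
force: [10.9, -0.5, 0.1]
gripper_width: 23.3
finger_force: 30.0
```

Call:
{"method": "move_arm", "body": {"steps": [[[0,0,0.004,0,0.0013,0,-1],[0,0,0.008,0,0.0026,0,-1],[0,0,0.012,-0.0001,0.004,0,-1],[0,0,0.016,-0.0002,0.0053,0,-1],[0,0,0.02,-0.0003,0.0066,0,-1]]]}}

```text
time_s: 68.73
position: [607.3, 104.2, 80.8]
eef_rot: [0.864, -0.504, 0.002, -0.002]
force: [22.7, 7.0, -10.8]
gripper_width: 23.4
finger_force: 30.0
```

```bash
python3 w.py; python3 ps.py
```

```text
phi -60.49461939384929 F tool(radial,tang) [  5.1 -23.2  10.9] pos [607.3 104.2  80.8] j7 -2.318522870052738
ptr/mark 1 [-79.7475671  110.32364362] [-79.7475671  110.32364362] [-79.7475671  110.32364362]
ptr/mark 0 None  
side 389.0 [[263.4 148.2]] [-80.708906   108.60385776]
```

The stop is felt: the tangential force jumped to 23 N and the handle no longer advances. I release and clear.

Call:
{"method": "move_arm", "body": {"steps": [[[0,0,0,0,0,0,0],[0,0,0,0,0,0,0],[0,0,0,0,0,0,0],[0,0,0,0,0,0,0],[0,0,0,0,0,0,0]]]}}

```text
time_s: 69.3
position: [603.7, 102.1, 80.0]
eef_rot: [0.864, -0.504, -0.0, 0.0]
force: [-0.3, 0.1, 0.2]
gripper_width: 46.9
finger_force: 0.0
```

Call:
{"method": "move_arm", "body": {"steps": [[[0,0,0,0,-0.006,-0.01,0.1],[0,0,0,0,-0.006,-0.05,0.1],[0,0,0,0,-0.006,-0.1,0.1],[0,0,0,0,-0.006,-0.17,0.1],[0,0,0,0,-0.006,-0.25,0.1]]]}}

```text
time_s: 69.72
position: [605.5, 103.1, 180.7]
eef_rot: [0.864, -0.504, -0.0, 0.001]
force: [0.6, -0.5, 0.6]
gripper_width: 52.0
finger_force: 0.0
```

Call:
{"method": "move_arm", "body": {"steps": [[[0,0,0,0,0,-0.04,0.1],[0,0,0,0,0,-0.08,0.1],[0,0,0,0,0,-0.1,0.1],[0,0,0,0,0,-0.1,0.1],[0,0,0,0,0,-0.1,0.1]]]}}

```text
time_s: 70.13
position: [606.0, 103.5, 219.8]
eef_rot: [0.864, -0.504, -0.0, 0.0]
force: [-0.1, 0.2, 0.4]
gripper_width: 51.4
finger_force: 0.0
```

```bash
python3 w.py; python3 ps.py; python3 binb.py; python3 -c "
from h import *
r=get('side');cv2.imwrite('pics/s5.png',cv2.resize(r['frame'][80:330,180:480],None,fx=2.4,fy=2.4))"
```

```text
phi -60.519069469440836 F tool(radial,tang) [-0.3  0.  -0.4] pos [606.  103.5 219.8] j7 -2.437287219824141
ptr/mark 17 [-83.75961066 106.24092631] [-90.29747888 100.69000513] [-77.25049057 111.60316706]
ptr/mark 0 None  
side 390.0 [[263.4 148.2]] [-80.66547876 108.6689688 ]
top 1609.0 [[190.4 241.9]] [-83.78911424 106.0353758 ]
top inbin 284 x [66.3 94.8] y [-55.3  61.2] z 39.7
top inbin 299 x [13.3 41.4] y [-54.   62.7] z 39.7
top inbin 295 x [-40.7 -12.6] y [-53.6  63.2] z 39.4
side inbin 426 x [65.1 95.1] y [-60.5  57.5] z 39.2
side inbin 435 x [11.6 41.2] y [-59.1  58.7] z 38.6
side inbin 451 x [-42.3 -12.4] y [-58.7  59.5] z 38.6
```

View pics/s5.png

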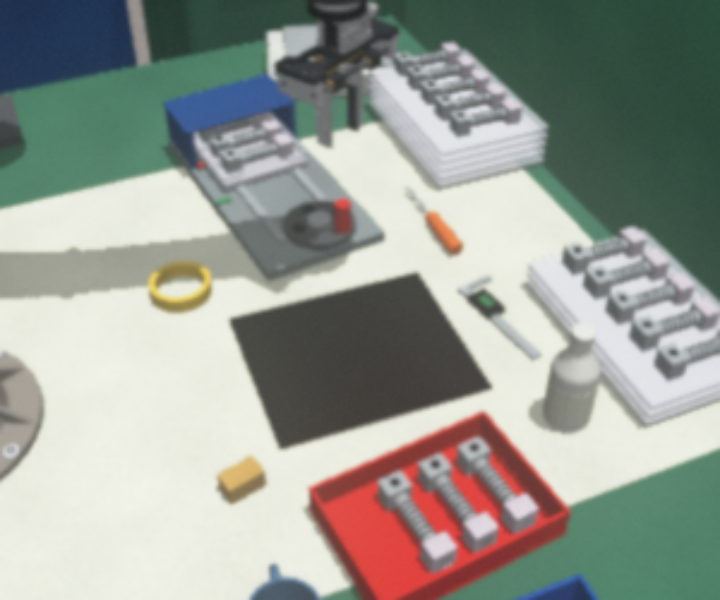

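The tray is home: the pointer at crop (200,165) reads the same as when the stop was felt. Three bolts lie in the bin, nothing else on the bench has moved, and the arm is clear.

```bash
python3 -c "
from plant import arm
print(arm.sign_off())"
```

```text
the job is handed in; nothing more can be done
None
```

Job handed in: the three steel bolts are in tray pockets 1–3, the three aluminium ones lie flat side by side in the red bin, and the tray is wound back until I felt its stop.

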